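# Fit the base plate and nest the cup lids by the purifier

## Task

Find the wooden base plate whose holes match the dowel pins of the blue stand, seat it flush on the stand, and lay the other two plates flat on the cork mat. Once the base plate is on, stack all the domed steel lids upside down in the middle of it, each one fully nested in the hollow of the lid below, so that they make a single straight pile. Leave the glass creamer and the round coaster where they are.

Things in the scene. Friction and masses are not known exactly. Their poses are not given: they have to be found in the camera images.
- mat_top (a point): thin cork mat fixed on the slab, 130 (x) x 190 (y) x 4 mm, for the plates that do not fit. Point: middle of its top face; x across it, y along it, z up
- stand_p_top (a point): blue iron stand (2 kg); just one of the three is there in a run, others None. Block 118 (x) x 38 (y) x 25 mm high on a 130 x 80 x 8 foot, two brass pins 10 mm thick, 10 tall on its long centre line, even about the middle, 50, 66 or 82 mm apart (not told). Point: middle of its top face, x along it. The matching plate drops flush (centre 7 mm above this point, either way round); others perch 10 mm higher
- stand_q_top (a point): blue iron stand (2 kg); just one of the three is there in a run, others None. Block 118 (x) x 38 (y) x 25 mm high on a 130 x 80 x 8 foot, two brass pins 10 mm thick, 10 tall on its long centre line, even about the middle, 50, 66 or 82 mm apart (not told). Point: middle of its top face, x along it. The matching plate drops flush (centre 7 mm above this point, either way round); others perch 10 mm higher
- stand_r_top (a point): blue iron stand (2 kg); just one of the three is there in a run, others None. Block 118 (x) x 38 (y) x 25 mm high on a 130 x 80 x 8 foot, two brass pins 10 mm thick, 10 tall on its long centre line, even about the middle, 50, 66 or 82 mm apart (not told). Point: middle of its top face, x along it. The matching plate drops flush (centre 7 mm above this point, either way round); others perch 10 mm higher
- plate_1_c (a point): oiled-wood base plate, 112 x 50 x 14 mm, flat on the slab, 90 g; two 15 mm through holes on its long centre line, evenly either side of the middle. The three plates differ only in hole distance (50, 66 or 82 mm between centres; which has which is not told: look or try). Point: plate's centre, half-way up; x along its length, y across, z up
- plate_2_c (a point): oiled-wood base plate, 112 x 50 x 14 mm, flat on the slab, 90 g; two 15 mm through holes on its long centre line, evenly either side of the middle. The three plates differ only in hole distance (50, 66 or 82 mm between centres; which has which is not told: look or try). Point: plate's centre, half-way up; x along its length, y across, z up
- plate_3_c (a point): oiled-wood base plate, 112 x 50 x 14 mm, flat on the slab, 90 g; two 15 mm through holes on its long centre line, evenly either side of the middle. The three plates differ only in hole distance (50, 66 or 82 mm between centres; which has which is not told: look or try). Point: plate's centre, half-way up; x along its length, y across, z up
- lid_1_c (a point): domed steel cup lid, 100-160 g (absent: None), lying upside down: 38 mm flat crown down, hollow up. 66 mm across, 46 high; top 15 mm is an upright band, wall 3; below it the dome is 54 mm wide or less. Hollow 60 mm wide, 26 deep: the next lid's dome rests on its floor, 20 mm above this lid, 3 mm slack round. Point: on the axis, 23 mm above the crown's underside; z out of the hollow
- lid_2_c (a point): domed steel cup lid, 100-160 g (absent: None), lying upside down: 38 mm flat crown down, hollow up. 66 mm across, 46 high; top 15 mm is an upright band, wall 3; below it the dome is 54 mm wide or less. Hollow 60 mm wide, 26 deep: the next lid's dome rests on its floor, 20 mm above this lid, 3 mm slack round. Point: on the axis, 23 mm above the crown's underside; z out of the hollow
- lid_3_c (a point): domed steel cup lid, 100-160 g (absent: None), lying upside down: 38 mm flat crown down, hollow up. 66 mm across, 46 high; top 15 mm is an upright band, wall 3; below it the dome is 54 mm wide or less. Hollow 60 mm wide, 26 deep: the next lid's dome rests on its floor, 20 mm above this lid, 3 mm slack round. Point: on the axis, 23 mm above the crown's underside; z out of the hollow
- lid_4_c (a point): domed steel cup lid, 100-160 g (absent: None), lying upside down: 38 mm flat crown down, hollow up. 66 mm across, 46 high; top 15 mm is an upright band, wall 3; below it the dome is 54 mm wide or less. Hollow 60 mm wide, 26 deep: the next lid's dome rests on its floor, 20 mm above this lid, 3 mm slack round. Point: on the axis, 23 mm above the crown's underside; z out of the hollow
- lid_5_c (a point): domed steel cup lid, 100-160 g (absent: None), lying upside down: 38 mm flat crown down, hollow up. 66 mm across, 46 high; top 15 mm is an upright band, wall 3; below it the dome is 54 mm wide or less. Hollow 60 mm wide, 26 deep: the next lid's dome rests on its floor, 20 mm above this lid, 3 mm slack round. Point: on the axis, 23 mm above the crown's underside; z out of the hollow
- creamer: green glass creamer with a small side handle, 60 mm across, 66 mm high; not part of the job. Origin at the centre of its underside, z up
- coaster: dark round wooden coaster, 88 mm across, 9 mm thick, no holes; not part of the job. Origin at the centre of its underside

How it is judged (in metres and radians):
On the way:
1. the matching plate lies flush on the stand, over its pins (z of plate_2_c in the frame of stand_p_top between 0.004 and 0.0095 m and horizontal distance between plate_2_c and stand_p_top below 0.006 m and angle between the x axis of plate_2_c and the x axis of stand_p_top, either way round below 0.1 rad and z of plate_3_c in the frame of stand_q_top between 0.004 and 0.0095 m and horizontal distance between plate_3_c and stand_q_top below 0.006 m and angle between the x axis of plate_3_c and the x axis of stand_q_top, either way round below 0.1 rad and z of plate_1_c in the frame of stand_r_top between 0.004 and 0.0095 m and horizontal distance between plate_1_c and stand_r_top below 0.006 m and angle between the x axis of plate_1_c and the x axis of stand_r_top, either way round below 0.1 rad), for 0.2 s.
At the end, for the whole second after the job is handed in: Matching plate flush on the stand (6 mm, 0.1 rad); other plates flat with their centres over the cork mat; every lid hollow side up (tilt below 0.12 rad), within 20 mm of the stand's middle, standing on the plate or nested in another lid (16 to 23.5 mm above it) (all of step 1 and ((z of plate_1_c in the frame of mat_top between 0.002 and 0.025 m and x of plate_1_c in the frame of mat_top between -0.065 and 0.065 m and y of plate_1_c in the frame of mat_top between -0.095 and 0.095 m) or horizontal distance between plate_1_c and stand_r_top below 0.006 m) and angle between each of plate_1_c, plate_2_c, plate_3_c's own z axis and vertical below 0.1 rad and ((z of plate_2_c in the frame of mat_top between 0.002 and 0.025 m and x of plate_2_c in the frame of mat_top between -0.065 and 0.065 m and y of plate_2_c in the frame of mat_top between -0.095 and 0.095 m) or horizontal distance between plate_2_c and stand_p_top below 0.006 m) and ((z of plate_3_c in the frame of mat_top between 0.002 and 0.025 m and x of plate_3_c in the frame of mat_top between -0.065 and 0.065 m and y of plate_3_c in the frame of mat_top between -0.095 and 0.095 m) or horizontal distance between plate_3_c and stand_q_top below 0.006 m) and angle between each of lid_1_c, lid_2_c, lid_3_c, lid_4_c, lid_5_c's own z axis and vertical below 0.12 rad and horizontal distance between each of lid_1_c, lid_2_c, lid_3_c, lid_4_c, lid_5_c and stand_p_top below 0.02 m and horizontal distance between each of lid_1_c, lid_2_c, lid_3_c, lid_4_c, lid_5_c and stand_q_top below 0.02 m and horizontal distance between each of lid_1_c, lid_2_c, lid_3_c, lid_4_c, lid_5_c and stand_r_top below 0.02 m and ((z of lid_1_c in the frame of stand_p_top between 0.033 and 0.041 m and z of lid_1_c in the frame of stand_q_top between 0.033 and 0.041 m and z of lid_1_c in the frame of stand_r_top between 0.033 and 0.041 m) or (z of lid_1_c in the frame of lid_2_c above 0.016 m and distance between lid_1_c and lid_2_c below 0.0235 m) or (z of lid_1_c in the frame of lid_3_c above 0.016 m and distance between lid_1_c and lid_3_c below 0.0235 m) or (z of lid_1_c in the frame of lid_4_c above 0.016 m and distance between lid_1_c and lid_4_c below 0.0235 m) or (z of lid_1_c in the frame of lid_5_c above 0.016 m and distance between lid_1_c and lid_5_c below 0.0235 m)) and ((z of lid_2_c in the frame of stand_p_top between 0.033 and 0.041 m and z of lid_2_c in the frame of stand_q_top between 0.033 and 0.041 m and z of lid_2_c in the frame of stand_r_top between 0.033 and 0.041 m) or (z of lid_2_c in the frame of lid_1_c above 0.016 m and distance between lid_2_c and lid_1_c below 0.0235 m) or (z of lid_2_c in the frame of lid_3_c above 0.016 m and distance between lid_2_c and lid_3_c below 0.0235 m) or (z of lid_2_c in the frame of lid_4_c above 0.016 m and distance between lid_2_c and lid_4_c below 0.0235 m) or (z of lid_2_c in the frame of lid_5_c above 0.016 m and distance between lid_2_c and lid_5_c below 0.0235 m)) and ((z of lid_3_c in the frame of stand_p_top between 0.033 and 0.041 m and z of lid_3_c in the frame of stand_q_top between 0.033 and 0.041 m and z of lid_3_c in the frame of stand_r_top between 0.033 and 0.041 m) or (z of lid_3_c in the frame of lid_1_c above 0.016 m and distance between lid_3_c and lid_1_c below 0.0235 m) or (z of lid_3_c in the frame of lid_2_c above 0.016 m and distance between lid_3_c and lid_2_c below 0.0235 m) or (z of lid_3_c in the frame of lid_4_c above 0.016 m and distance between lid_3_c and lid_4_c below 0.0235 m) or (z of lid_3_c in the frame of lid_5_c above 0.016 m and distance between lid_3_c and lid_5_c below 0.0235 m)) and ((z of lid_4_c in the frame of stand_p_top between 0.033 and 0.041 m and z of lid_4_c in the frame of stand_q_top between 0.033 and 0.041 m and z of lid_4_c in the frame of stand_r_top between 0.033 and 0.041 m) or (z of lid_4_c in the frame of lid_1_c above 0.016 m and distance between lid_4_c and lid_1_c below 0.0235 m) or (z of lid_4_c in the frame of lid_2_c above 0.016 m and distance between lid_4_c and lid_2_c below 0.0235 m) or (z of lid_4_c in the frame of lid_3_c above 0.016 m and distance between lid_4_c and lid_3_c below 0.0235 m) or (z of lid_4_c in the frame of lid_5_c above 0.016 m and distance between lid_4_c and lid_5_c below 0.0235 m)) and ((z of lid_5_c in the frame of stand_p_top between 0.033 and 0.041 m and z of lid_5_c in the frame of stand_q_top between 0.033 and 0.041 m and z of lid_5_c in the frame of stand_r_top between 0.033 and 0.041 m) or (z of lid_5_c in the frame of lid_1_c above 0.016 m and distance between lid_5_c and lid_1_c below 0.0235 m) or (z of lid_5_c in the frame of lid_2_c above 0.016 m and distance between lid_5_c and lid_2_c below 0.0235 m) or (z of lid_5_c in the frame of lid_3_c above 0.016 m and distance between lid_5_c and lid_3_c below 0.0235 m) or (z of lid_5_c in the frame of lid_4_c above 0.016 m and distance between lid_5_c and lid_4_c below 0.0235 m))); the robot touches nothing.
It fails at once if the creamer or the coaster is shoved more than 40 mm (distance of any of creamer, coaster from where it was at the start of the episode above 0.04 m).
It fails at once if the creamer is tipped over (angle between creamer's own z axis and vertical above 0.5 rad).
Of stand_p, stand_q, stand_r only 1 to 1 are there at a start; the rules pass over those that are not, and their reading is None.
Of lid_1, lid_2, lid_3, lid_4, lid_5 only 3 to 5 are there at a start; the rules pass over those that are not, and their reading is None.
At some moment in a run one of plate_1, plate_2, plate_3 may be knocked a few centimetres aside while the robot is not near it.
Once in a run the grip may slacken for a moment while it holds something.
It also fails if it takes over 210 s, if anything falls off the work surface, if the arm or the gripper's body presses on something with over 40 N, if the wrist force passes 120 N, or if a joint passes its speed limit or range.

## Robot

A 7-joint arm with a two-finger parallel gripper is mounted at the origin on the work surface. World frame = base frame: x ahead of the robot, y to its left, z up, the work surface at z = 0. Lengths are in mm, angles in rad, forces in N, time in s.
With the tool pointing down it reaches from about 400 to 925 mm from the base axis. Payload 4.1 kg.
Tool frame: the origin (TCP) lies between the finger pads; the fingertips stand 25 mm ahead of it and the grasp point (between the pads) lies 6 mm ahead of it; z points along the fingers, y is the direction in which the jaws open and shut (so a half turn about z gives the same grasp; the last joint's range is limited). The gripper opens to 85 mm and grips with 20 to 120 N. Pads are 22 mm wide; open, the fingers measure 114 mm over their backs; the gripper's body (76 mm by 85 mm) begins 54 mm behind the grasp point. The pads swing forward as they close: fully open they stand 13 mm farther back than shut.
Start: joints at [-1.283, 0.398, 0.045, 1.537, -0.019, 1.207, -0.051], TCP at [245.178, 602.019, 256.347] pointing down, gripper open.
Joint ranges: [-2.82, 2.82], [-0.49, 2.23], [-1.37, 1.46], [0, 2.46], [-1.36, 4.5], [0.23, 2], [-2.94, 2.94]. Speed limits (rad/s): [2.57, 2.57, 3.14, 3.14, 3.14, 3.14, 3.14].

## Interface

Orientations are given as a unit quaternion [w, x, y, z].
In Python, from station import ctrl gives the robot as it stands. The module is installed in compiled form; this text tells all that it offers.
- The arm moves only by the tool step_arm, never from a script. Its argument "series" is a list of rows, each a list of 5 numbers: the shift along the tool's x, y, z in mm, then the turn about the tool's z in rad, then the closure, from -1 (fully open) to 1 (shut). In form: [[dx, dy, dz, yaw, jaw], ...]. A call has exactly 10 rows; each row shifts and turns the commanded pose from where the row before left it, along the tool's axes as they then stand; what a row does not reach is not made up. A row lasts 1/8 s, in which the tool goes at most 62.5 mm and 10.7 degrees, less where a joint would pass 70% of its speed; a pose out of reach is approached as far as the arm can. A call is refused whole if a number of a shift passes 62.5 or a number of a turn 0.188, either way. A call with a gripper value outside its range is refused whole. The fingers move at their own pace and stop on an object; "newtons" is the grip in N (left out, the last holds). Time passes only in rows, so rows that do not move let the fingers close, or fill a call up. It gives the time, the measured TCP pose, the force and the opening at its end, in the units of the state.
- ctrl.state(): the state, without advancing time (a new reading comes with each control period).
- ctrl.read_camera(name): name is "side" or "top"; returns a dict with "img" (480x640x3 uint8, red, green, blue), "mtx" (3x3 intrinsics, pixels), "D" ([k1, k2, p1, p2, k3] as OpenCV has them; the pictures are not rectified), "camera_from_world" (4x4, takes a point from world to camera coordinates). Camera axes: x right, y up, looking along -z (the intrinsics and any distortion apply to the point x, -y, -z); pixel columns grow to the right and rows downward; lengths in mm; the calibration is good to about 2 mm. A picture is of the moment at which its call begins. There is no depth.
- ctrl.finish_job(): hands the job in, once; it reports no verdict.
Trained networks look in a picture, given as the dict that the camera call returned (one of the last four; its "shot" number tells which), for a name from the list of things; names that differ only in an ending like _2 or _b are one class to them, and where a whole thing is asked for, a point or a joint stands for the part that bears it (a point fixed in the world has none). Each returns a list of dicts, best first, with "conf" (0 to 1); they miss things now and then, are a little off and sometimes report something else, mostly with a low value. They report only what shows in the picture. A call takes as long as a camera call.
- ctrl.spot_in(picture, label): "position" ([x, y, z] in mm, in the coordinates of the camera as it stood for that picture, good to about 4 mm: the middle of the surface that is visible of it).
- ctrl.outline_of(picture, label): "pixels" (480x640 bool, what is visible of it).
The state is a dict: "t": time; "joint_positions": joint angles; "dq": joint speeds; "joint_efforts": joint torques, N m; "tool_pos": TCP position; "tcp_rot": TCP orientation; "force": force on the tool from outside, world axes, zero at the start; "ft_torque": the same for the moment, N m; "gripper_width": opening from 0.0 (shut) to 1.0 (fully open).
Only numpy, scipy, OpenCV 4.12 (cv2) and the standard library are available. Lean on these libraries where they do the work, as an engineer would, in place of code of your own. Each camera call takes 0.05 s, during which the arm holds its last target.

## Working session

There is one attempt and no reset: what is moved stays moved. The work goes in short steps, Python scripts to look and compute and a tool call to move; the robot and the scene stay as the last step left them, time stands still between calls to the robot, and variables do not carry over. Pictures are saved under pics/ and viewed, and the job is handed in when it is done.

Besides the shell and the picture viewer there is one more tool, called after "Call:" by a JSON object that holds its "method" and its "body". step_arm: Moves the arm, as the interface text tells. Its arguments: {"type":"object","properties":{"series":{"type":"array","items":{"type":"array","items":{"type":"number"}}},"newtons":{"type":"number"}},"required":["series"]}

```bash
mkdir -p pics; ls
cat > h.py <<'E'
import numpy as np,cv2
from station import ctrl
def cam(n,save=None):
    p=ctrl.read_camera(n)
    if save: cv2.imwrite('pics/'+save,p['img'][:,:,::-1])
    return p
def w(p,X):
    T=np.linalg.inv(np.array(p['camera_from_world'])); return T[:3,:3]@np.array(X)+T[:3,3]
def px2w(p,uv,z):
    uv=np.array(uv,float).reshape(-1,1,2)
    n=cv2.undistortPoints(uv,np.array(p['mtx']),np.array(p['D'])).reshape(-1,2)
    T=np.linalg.inv(np.array(p['camera_from_world']));out=[]
    for a,b in n:
        d=T[:3,:3]@np.array([a,-b,-1]);o=T[:3,3]
        out.append(o+d*(z-o[2])/d[2])
    return np.array(out)
def w2px(p,X):
    X=np.atleast_2d(np.array(X,float));T=np.array(p['camera_from_world'])
    c=(T[:3,:3]@X.T).T+T[:3,3];c=c*[1,-1,-1]
    return cv2.projectPoints(c,np.zeros(3),np.zeros(3),np.array(p['mtx']),np.array(p['D']))[0].reshape(-1,2)
E
python3 - <<'E'
from h import *
for n in ('top','side'):
    p=cam(n,n+'0.png'); T=np.linalg.inv(p['camera_from_world']);print(n,T.round(2),p['mtx'],p['D'])
    for l in ['mat_top','stand_p_top','plate_1_c','lid_1_c','creamer','coaster']:
        for d in ctrl.spot_in(p,l): print(l,round(d['conf'],2),w(p,d['position']).round(0))
print(ctrl.state())
E
```

```text
pics
top [[ 3.00000e-02  1.00000e+00 -6.00000e-02  4.46220e+02]
 [-1.00000e+00  3.00000e-02 -1.00000e-02 -1.66000e+00]
 [-1.00000e-02  6.00000e-02  1.00000e+00  1.10938e+03]
 [ 0.00000e+00  0.00000e+00  0.00000e+00  1.00000e+00]] [[456.11307398   0.         319.04613014]
 [  0.         456.11307398 232.84768191]
 [  0.           0.           1.        ]] [-0.10883706  0.          0.          0.          0.        ]
mat_top 0.62 [ 399. -274.    6.]
stand_p_top 0.67 [523.   4.   5.]
plate_1_c 0.66 [359. 313.  13.]
plate_1_c 0.58 [ 521. -470.   20.]
lid_1_c 0.8 [ 523. -473.   20.]
lid_1_c 0.55 [ 667. -215.   25.]
creamer 0.89 [658. 219.  35.]
coaster 0.66 [521. 472.   8.]
side [[ 9.2000e-01  2.6000e-01 -2.9000e-01  1.7875e+02]
 [-3.9000e-01  5.9000e-01 -7.1000e-01 -7.9529e+02]
 [-1.0000e-02  7.7000e-01  6.4000e-01  7.7131e+02]
 [ 0.0000e+00  0.0000e+00  0.0000e+00  1.0000e+00]] [[453.64786703   0.         324.79852792]
 [  0.         453.64786703 243.84013935]
 [  0.           0.           1.        ]] [-0.09714503  0.          0.          0.          0.        ]
mat_top 0.72 [672.  64.
[... 293 characters left out ...]
rray([-1.28298958,  0.39839349,  0.04511674,  1.53656597, -0.01869132,
        1.20690721, -0.0506944 ]), 'dq': array([-1.24161835e-03,  9.11902031e-05, -1.18073898e-04, -1.80980424e-03,
        1.21894798e-04, -2.58007166e-05,  9.06256689e-04]), 'joint_efforts': array([-9.29755843e-04, -4.74887431e+01,  1.36195991e+00, -2.54472631e+01,
        1.13700351e-02,  9.92192945e-04,  1.04896554e-05]), 'tool_pos': array([245.20056138, 602.02598574, 256.36642871]), 'tcp_rot': array([2.49878628e-05, 1.92166867e-01, 9.81362262e-01, 7.12570421e-05]), 'force': array([ 0.19846741,  0.52403775, -0.32481845]), 'ft_torque': array([-0.00372532,  0.01321981, -0.03615176]), 'gripper_width': 1.0011544402805526}
```

View pics/top0.png

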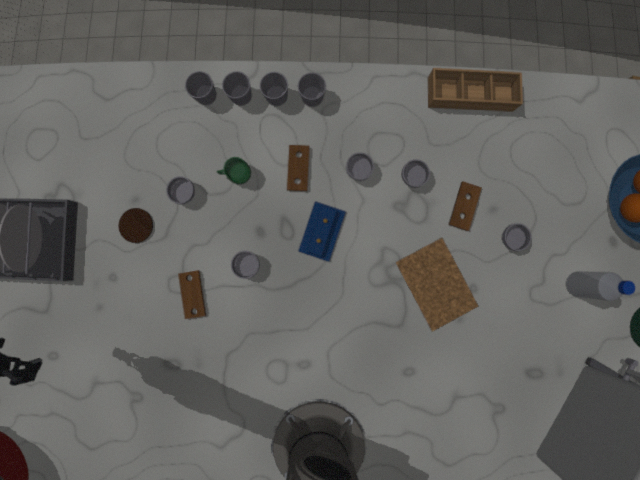

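View pics/side0.png

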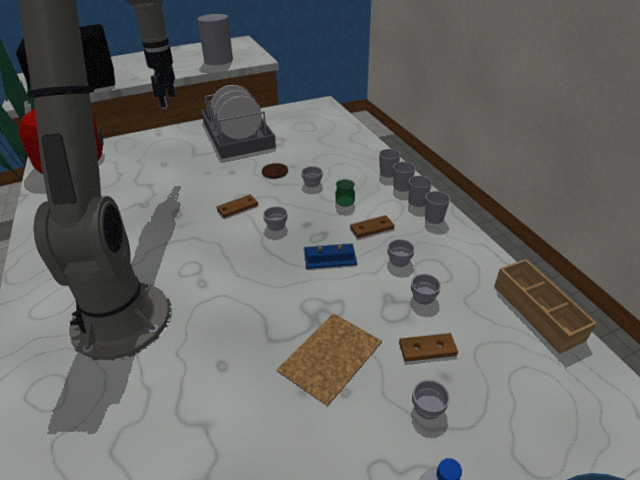

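The top view shows five lids at (182,190), (245,264), (360,167), (415,173) and (516,237). The plates are at (299,168), (465,206) and (192,294), the stand is at (322,231) and the mat at (437,284). The cups along the back edge are not part of the job. I'll zoom in to measure holes and pins.

Run:
```python
import cv2,numpy as np
a=cv2.imread('pics/top0.png')
t=[]
for u,v in [(299,168),(465,206),(192,294),(322,231)]:
    t.append(cv2.resize(a[v-35:v+35,u-35:u+35],(390,300) if 0 else (300,300),interpolation=cv2.INTER_CUBIC))
cv2.imwrite('pics/z0.png',np.clip(1.6*np.vstack([np.hstack(t[:2]),np.hstack(t[2:])]).astype(float),0,255).astype(np.uint8))
```

```text
(no output)
```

View pics/z0.png

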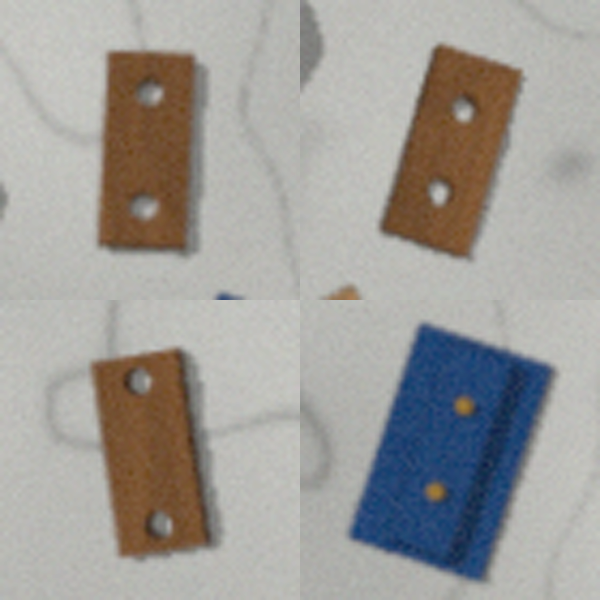

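Hole spacings measure about 64 mm for the plate at (299,168), 49 mm for (465,206) and 82 mm for (192,294). The stand pins are about 49.5 mm apart, so plate B at (465,206) is the match. Next are precise poses, by silhouette fitting in both cameras.

```bash
cat > fit.py <<'E'
from h import *
from scipy.optimize import minimize
def boxpts(L,W,z0,z1):
    return np.array([[sx*L/2,sy*W/2,z] for sx in(-1,1) for sy in(-1,1) for z in(z0,z1)])
def lidpts(z0=0):
    o=[]
    for r,z in((19,0),(27,31),(33,31),(33,46)):
        for a in np.linspace(0,2*np.pi,32,endpoint=False): o.append([r*np.cos(a),r*np.sin(a),z+z0])
    return np.array(o)
def hull(p,pts,x,y,th):
    c,s=np.cos(th),np.sin(th)
    P=np.stack([x+c*pts[:,0]-s*pts[:,1],y+s*pts[:,0]+c*pts[:,1],pts[:,2]],1)
    return cv2.convexHull(w2px(p,P).astype(np.float32)).reshape(-1,2)
def iou_cost(pv,hulls_fn,v,S=4):
    tot=0
    for p,m in pv:
        H=hulls_fn(p,v)
        ys,xs=np.where(m);u0,u1,v0,v1=xs.min()-12,xs.max()+12,ys.min()-12,ys.max()+12
        u0=max(u0,0);v0=max(v0,0)
        mm=cv2.resize(m[v0:v1+1,u0:u1+1].astype(np.uint8),None,fx=S,fy=S,interpolation=cv2.INTER_NEAREST)
        r=np.zeros_like(mm)
        for h in H: cv2.fillPoly(r,[np.round(((h+0.5-[u0,v0])*S-.5)*16).astype(np.int32)],1,shift=4)
        tot+=np.logical_xor(r,mm).sum()/mm.sum()
    return tot/len(pv)
def fit(pv,fn,v0,step):
    best=None
    sim=np.vstack([v0]+[np.array(v0)+np.eye(len(v0))[i]*step[i] for i in range(len(v0))])
    r=minimize(lambda v:iou_cost(pv,fn,v),v0,method='Nelder-Mead',options=dict(initial_simplex=sim,xatol=.05,fatol=1e-5))
    return r.x,r.fun
def brown(p):
    h=cv2.cvtColor(p['img'],cv2.COLOR_RGB2HSV).astype(int)
    return ((h[...,0]<18)&(h[...,1]>110)&(h[...,2]>35))
def blue(p):
    h=cv2.cvtColor(p['img'],cv2.COLOR_RGB2HSV).astype(int)
    return ((h[...,0]>100)&(h[...,0]<125)&(h[...,1]>130)&(h[...,2]>30))
def comp(m,uv,close=7,maxd=25):
    m=cv2.morphologyEx(m.astype(np.uint8),cv2.MORPH_CLOSE,np.ones((close,close)))
    n,l,st,c=cv2.connectedComponentsWithStats(m)
    k=[(np.hypot(*(c[i]-uv)),i) for i in range(1,n) if st[i,4]>60]
    if not k or min(k)[0]>maxd: return None
    return l==min(k)[1]
def plate(ps,xy,z0=0,th=None):
    pv=[]
    for p in ps:
        m=comp(brown(p),w2px(p,[[*xy,z0+7]])[0])
        if m is not None: pv.append((p,m))
    b=boxpts(112,50,z0,z0+14);res=[]
    fn=lambda p,v:[hull(p,b,v[0],v[1],v[2])]
    for t in ([th] if th is not None else [0,.8,1.6,2.4]):
        res.append(fit(pv,fn,[*xy,t],[8,8,.3]))
    res.sort(key=lambda r:r[1]);return res[0],[fit([q],fn,res[0][0],[4,4,.1]) for q in pv]
def lidfit(ps,xy,ms,z0=0):
    L=lidpts(z0)
    fn=lambda p,v:[hull(p,L,v[0],v[1],0)]
    pv=list(zip(ps,ms)); return fit(pv,fn,xy,[6,6]),[fit([q],fn,xy,[6,6]) for q in pv]
E
python3 - <<'E'
from fit import *
ps=[cam('top'),cam('side')]
t=ps[0]
for n,uv in dict(A66=(299,168),B50=(465,206),C82=(192,294)).items():
    xy=px2w(t,uv,14)[0][:2]; r,ind=plate(ps,xy); print(n,r[0].round(3),round(r[1],3),[(i[0].round(2),round(i[1],3)) for i in ind])
xy=px2w(t,(322,231),20)[0][:2]
bl=[(p,comp(blue(p),w2px(p,[[*xy,20]])[0])) for p in ps]
f=boxpts(130,80,0,8)
for top in (25,33):
    b=boxpts(118,38,8,top)
    fn=lambda p,v:[hull(p,f,*v),hull(p,b,*v)]
    for th in (0,.8,1.6,2.4):
        x,c=fit(bl,fn,[*xy,th],[8,8,.3]); 
        if c<.12: print('stand',top,x.round(3),round(c,3),[ (fit([q],fn,x,[4,4,.1])[0].round(2)) for q in bl])
pins=np.array([[322+(464-450)/4.286,231],[0,0]])
z=lambda u,v:(322-35+(u+.5)/4.286-.5,231-35+(v-300+.5)/4.286-.5)
print(px2w(t,[z(464-300,406),z(435-300,492)],43),px2w(t,[z(464-300,406),z(435-300,492)],35))
for p in ps:
  for l in ('lid_1_c','mat_top'):
    for d in ctrl.outline_of(p,l):
        ys,xs=np.where(d['pixels']);print(l,round(d['conf'],2),xs.mean().round(),ys.mean().round(),len(xs))
E
```

```text
A66 [ 6.75204e+02  6.87560e+01 -1.00000e-03] 0.15 [(array([675.25,  68.66,   0.  ]), np.float64(0.142)), (array([675.2 ,  68.76,  -0.  ]), np.float64(0.158))]
B50 [ 592.571 -342.225    2.855] 0.113 [(array([ 593.11, -342.52,    2.86]), np.float64(0.125)), (array([ 592.99, -343.13,    2.87]), np.float64(0.099))]
C82 [358.459 317.903   3.325] 0.16 [(array([358.84, 318.23,   3.35]), np.float64(0.138)), (array([358.46, 317.9 ,   3.33]), np.float64(0.18))]
[[544.41802444  -0.58752372  43.        ]
 [496.87759738  14.01761237  43.        ]] [[545.15469065  -0.57949255  35.        ]
 [497.25761444  14.13521154  35.        ]]
lid_1_c 0.91 516.0 237.0 632
mat_top 0.82 437.0 284.0 4144
lid_1_c 0.66 430.0 399.0 1209
lid_1_c 0.66 428.0 347.0 1261
mat_top 0.79 329.0 358.0 4865
```

Run:
```python
from fit import *
ps=[cam('top','top1.png'),cam('side','side1.png')]
t=ps[0]
xy=px2w(t,(322,231),20)[0][:2]
bl=[(p,comp(blue(p),w2px(p,[[*xy,20]])[0])) for p in ps]
print([m is not None and m.sum() for p,m in bl])
f=boxpts(130,80,0,8); S={}
for top in (25,33):
    b=boxpts(118,38,8,top)
    fn=lambda p,v:[hull(p,f,*v),hull(p,b,*v)]
    r=min([fit(bl,fn,[*xy,th],[8,8,.3]) for th in (-.8,-.4,0,.4,.8)],key=lambda r:r[1]);S[top]=r
    print('stand',top,r[0].round(3),round(r[1],3),[ (fit([q],fn,r[0],[4,4,.1])[0].round(2)) for q in bl])
tiles=[]
for p in ps:
    big=cv2.resize(p['img'][:,:,::-1],None,fx=4,fy=4,interpolation=cv2.INTER_CUBIC)
    def dr(h,c): cv2.polylines(big,[np.round((h+.5)*4-.5).astype(int)],True,c,1)
    for v in ([675.2,68.76,0],[592.6,-342.2,2.855],[358.5,317.9,3.325]): dr(hull(p,boxpts(112,50,0,14),*v),(0,255,0)); dr(hull(p,boxpts(112,50,14,14),*v),(255,255,0))
    for top,c in((25,(0,255,0)),(33,(0,0,255))): dr(hull(p,boxpts(118,38,8,top),*S[top][0]),c);dr(hull(p,boxpts(130,80,0,8),*S[top][0]),c)
    for X in ([675,69],[592,-342],[358,318],xy):
        u,v=w2px(p,[[*X,10]])[0].astype(int)*4
        tiles.append(cv2.resize(big[v-150:v+150,u-150:u+150],(200,200)))
        if X is xy: tiles.append
cv2.imwrite('pics/ov1.png',np.vstack([np.hstack(tiles[:4]),np.hstack(tiles[4:])]))
```

```text
[np.int64(1605), np.int64(1038)]
stand 25 [ 5.21808e+02  7.91600e+00 -3.09000e-01] 0.126 [array([ 5.2181e+02,  7.9200e+00, -3.1000e-01]), array([ 5.2234e+02,  7.6700e+00, -3.1000e-01])]
stand 33 [ 5.2337e+02  7.5190e+00 -2.9900e-01] 0.176 [array([ 5.2337e+02,  7.5200e+00, -3.0000e-01]), array([ 5.2249e+02,  6.9100e+00, -3.0000e-01])]
```

View pics/ov1.png

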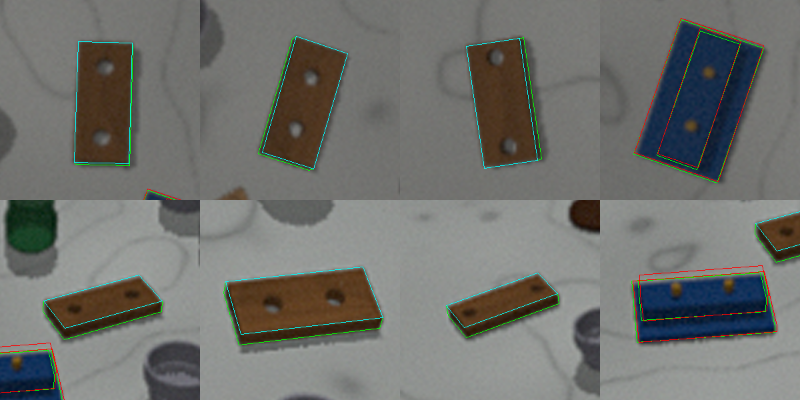

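The overlays fit well. The stand top is at z=25 and the stand is at about (521.5, 7.4), yaw -0.303. Plate B is at about (592.8, -342.5), yaw -0.284. Next I'll write a move helper and fit the lids.

```bash
cat > mv.py <<'E'
from h import *
import sys
from scipy.spatial.transform import Rotation as Ro
def rel(x,y,z,jaw=None):
    s=ctrl.state();q=s['tcp_rot'];R=Ro.from_quat([q[1],q[2],q[3],q[0]]).as_matrix()
    cur=np.arctan2(R[1,1],R[0,1]);turn=0
    if jaw is not None:
        d=(jaw-cur+np.pi/2)%np.pi-np.pi/2; turn=-d
        j7=s['joint_positions'][6]
    R2=R@Ro.from_rotvec([0,0,turn]).as_matrix()
    d=R2.T@(np.array([x,y,z])-s['tool_pos'])
    print('t',round(s['t'],2),'turn',round(turn,3),'shift',d.round(1),'| pos',s['tool_pos'].round(1),'jaw',round(cur,3),'j7',round(s['joint_positions'][6],2),'w',round(s['gripper_width'],3),'F',s['force'].round(1), 'tilt',R[:,2].round(3))
if __name__=='__main__': rel(*map(float,sys.argv[1:]))
E
python3 - <<'E'
from fit import *
t=cam('top','top2.png');s=cam('side','side2.png')
def z(c,u,v,o): return (c[0]-35+(u-o[0]+.5)/4.286-.5,c[1]-35+(v-o[1]+.5)/4.286-.5)
for c,o,a in (((299,168),(0,0),[(150,93),(145,207)]),((465,206),(300,0),[(464,109),(438,192)]),((192,294),(0,300),[(138,380),(160,524)])):
    P=px2w(t,[z(c,*q,o) for q in a],10);d=P[0]-P[1];print(P.mean(0).round(1),np.hypot(*d[:2]).round(1),np.arctan2(d[1],d[0]).round(3))
tiles=[]
for u,v in [(182,190),(245,264),(360,167),(415,173),(516,237)]:
    tiles.append(cv2.resize(t['img'][v-20:v+20,u-20:u+20,::-1],(260,260),interpolation=cv2.INTER_CUBIC))
tiles.append(tiles[0]*0)
cv2.imwrite('pics/lids.png',np.vstack([np.hstack(tiles[:3]),np.hstack(tiles[3:])]))
E
python3 mv.py 592.8 -342.5 120 1.287
```

```text
[675.4  68.4  10. ] 66.1 -0.012
[ 592.6 -341.9   10. ] 50.4 -0.303
[359.8 318.7  10. ] 82.4 0.192
t 1.2 turn -0.103 shift [-598.2 -809.4  136.3] | pos [245.2 602.  256.3] jaw 1.184 j7 -0.05 w 1.005 F [-1.1 -0.  -0.6] tilt [ 0.  0. -1.]
```

View pics/lids.png

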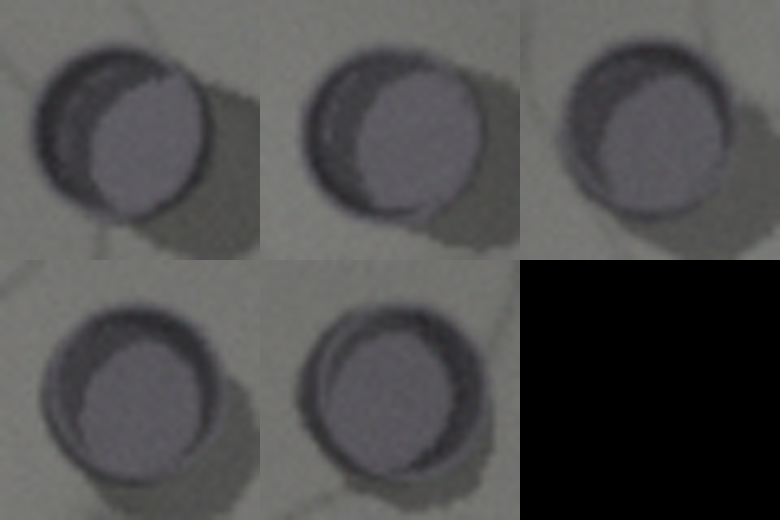

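Call:
{"method": "step_arm", "body": {"series": [[-35, -47.5, 0, -0.103, -1], [-35, -47.5, 0, 0, -1], [-35, -47.5, 0, 0, -1], [-35, -47.5, 0, 0, -1], [-35, -47.5, 0, 0, -1], [-35, -47.5, 0, 0, -1], [-35, -47.5, 0, 0, -1], [-35, -47.5, 0, 0, -1], [-35, -47.5, 0, 0, -1], [-35, -47.5, 0, 0, -1]], "newtons": 40}}

```text
t: 2.45
tool_pos: [442.9, 44.5, 256.8]
tcp_rot: [0.001, 0.141, 0.99, 0.001]
force: [1.1, 0.5, 0.7]
gripper_width: 0.997
```

Call:
{"method": "step_arm", "body": {"series": [[-35, -47.5, 10, 0, -1], [-35, -47.5, 20, 0, -1], [-35, -47.5, 20, 0, -1], [-35, -47.5, 20, 0, -1], [-35, -47.5, 20, 0, -1], [-35, -47.5, 20, 0, -1], [-35, -47.5, 20, 0, -1], [0, 0, 0, 0, -1], [0, 0, 0, 0, -1], [0, 0, 0, 0, -1]]}}

```text
t: 3.7
tool_pos: [585.3, -339.6, 127.0]
tcp_rot: [0.001, 0.14, 0.99, 0.001]
force: [0.2, 0.0, 0.4]
gripper_width: 1.001
```

```bash
python3 mv.py 592.8 -342.5 24 1.277
python3 - <<'E'
from fit import *
ps=[cam('top','top3.png'),cam('side','side3.png')]
for p in ps:
    m=p['img'].astype(int);d=cv2.GaussianBlur((m[...,2]-m[...,1]).astype(np.float32),(5,5),1)
    cv2.imwrite('pics/d%d.png'%(p is ps[1]),np.clip(d*12+60,0,255).astype(np.uint8))
r=plate(ps,(592.8,-342.5),th=-.29);print(r)
E
```

```text
t 3.7 turn 0.012 shift [ -7.9  -0.8 103. ] | pos [ 585.3 -339.6  127. ] jaw 1.289 j7 2.06 w 1.001 F [0.2 0.  0.4] tilt [ 0.001  0.001 -1.   ]
((array([ 5.95050238e+02, -3.43217564e+02, -2.82219293e-01]), np.float64(0.3897526358672475)), [(array([ 5.95099970e+02, -3.43100268e+02, -2.80737269e-01]), np.float64(0.6662966252220248)), (array([ 5.93923181e+02, -3.43070959e+02, -2.77371042e-01]), np.float64(0.10293807919123842))])
```

View pics/d0.png

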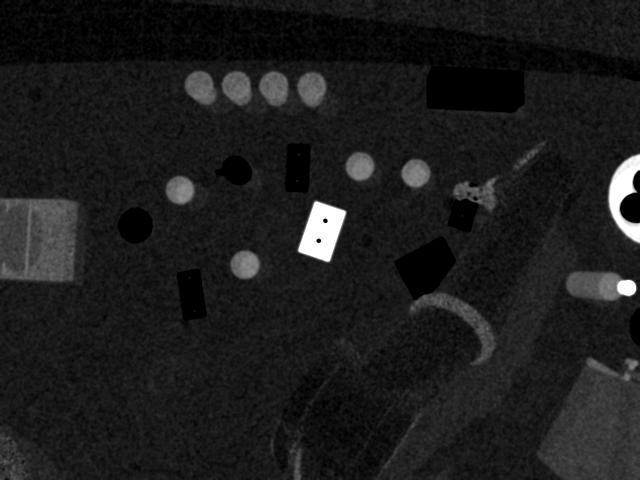

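View pics/side3.png

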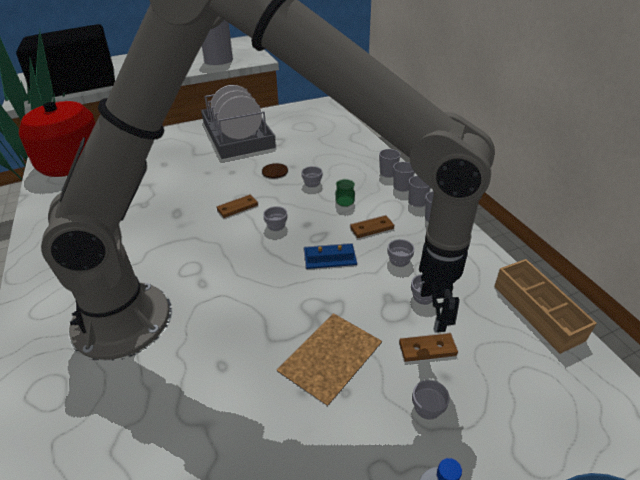

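The B−G channel separates the lids cleanly. In the side view the gripper hovers at (440,300), above plate B at (428,347). I'll descend partway and check the fingertip height.

Call:
{"method": "step_arm", "body": {"series": [[-8, -0.8, 10, 0.012, -1], [0, 0, 20, 0, -1], [0, 0, 20, 0, -1], [0, 0, 20, 0, -1], [0, 0, 16, 0, -1], [0, 0, 0, 0, -0.5], [0, 0, 0, 0, -0.4], [0, 0, 0, 0, -0.4], [0, 0, 0, 0, -0.4], [0, 0, 0, 0, -0.4]]}}

```text
t: 5.05
tool_pos: [592.2, -344.6, 40.7]
tcp_rot: [0.0, 0.147, 0.989, -0.0]
force: [0.0, 0.7, 0.2]
gripper_width: 0.704
```

```bash
python3 mv.py 592.8 -342.5 24 1.277
python3 - <<'E'
from fit import *
p=cam('side','side4.png');s=ctrl.state()
print(w2px(p,[s['tool_pos'],s['tool_pos']-[0,0,25]]))
u,v=428,335
cv2.imwrite('pics/c4.png',np.clip(1.8*cv2.resize(p['img'][v-60:v+40,u-60:u+60,::-1],(720,600),interpolation=cv2.INTER_CUBIC).astype(float),0,255).astype(np.uint8))
E
```

```text
t 5.05 turn -0.002 shift [ 0.1  2.1 16.7] | pos [ 592.2 -344.6   40.7] jaw 1.275 j7 2.09 w 0.704 F [0.  0.7 0.2] tilt [ 0.001 -0.    -1.   ]
[[430.10215612 337.16176461]
 [428.3608554  344.79850621]]
```

View pics/c4.png

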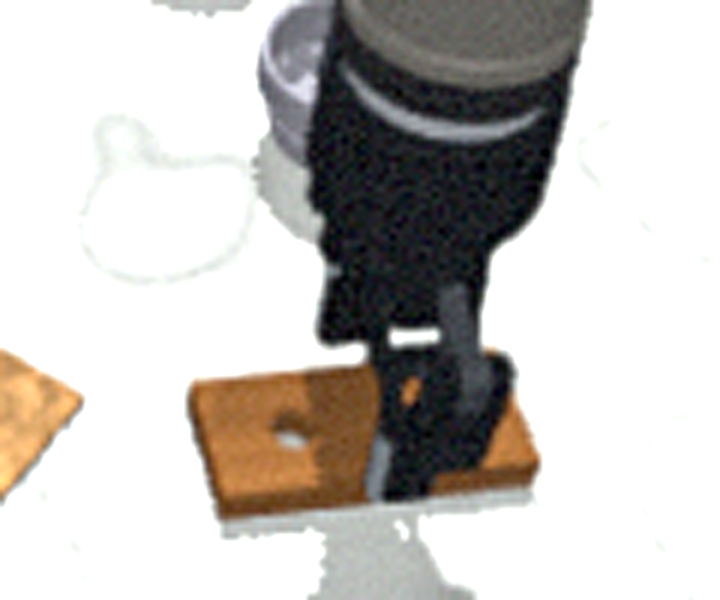

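Run:
```python
from fit import *
p=cam('side')
for r in (30,37):
  for z in (5,12,18,25):print(r,z,w2px(p,[[592.2-.291*r,-344.6-.957*r,z]]).round(1))
```

```text
30 5 [[431.6 359.8]]
30 12 [[432.2 357.8]]
30 18 [[432.6 356. ]]
30 25 [[433.1 353.9]]
37 5 [[432.6 362.7]]
37 12 [[433.1 360.6]]
37 18 [[433.6 358.8]]
37 25 [[434.1 356.7]]
```

The fingertips stand about 22–25 mm below the TCP, so I'll descend to TCP z≈30 and close.

Call:
{"method": "step_arm", "body": {"series": [[0, 2, 5, 0, -0.4], [0, 0, 5, 0, -0.4], [0, 0, 1, 0, -0.3], [0, 0, 0, 0, 0], [0, 0, 0, 0, 0.3], [0, 0, 0, 0, 0.6], [0, 0, 0, 0, 0.6], [0, 0, 0, 0, 0.6], [0, 0, 0, 0, 0.6], [0, 0, 0, 0, 0.6]], "newtons": 60}}

```text
t: 6.4
tool_pos: [592.6, -342.6, 29.3]
tcp_rot: [0.0, 0.147, 0.989, 0.0]
force: [0.4, 0.9, -1.0]
gripper_width: 0.565
```

Call:
{"method": "step_arm", "body": {"series": [[0, 0, -10, 0, 0.6], [0, 0, -20, 0, 0.6], [0, 0, -30, 0, 0.6], [0, 0, -30, 0, 0.6], [0, 0, 0, 0, 0.6], [0, 0, 0, 0, 0.6], [0, 0, 0, 0, 0.6], [0, 0, 0, 0, 0.6], [0, 0, 0, 0, 0.6], [0, 0, 0, 0, 0.6]]}}

```text
t: 7.65
tool_pos: [592.5, -342.6, 119.0]
tcp_rot: [-0.0, 0.147, 0.989, 0.0]
force: [0.3, -0.7, -0.3]
gripper_width: 0.559
```

```bash
python3 mv.py 521.5 7.4 119 1.268
python3 - <<'E'
from fit import *
p=cam('side','side5.png')
u,v=428,305
cv2.imwrite('pics/c5.png',np.clip(1.8*cv2.resize(p['img'][v-60:v+60,u-70:u+70,::-1],(700,600),interpolation=cv2.INTER_CUBIC).astype(float),0,255).astype(np.uint8))
E
```

```text
t 7.65 turn 0.007 shift [1.721e+02 3.129e+02 1.000e-01] | pos [ 592.5 -342.6  119. ] jaw 1.275 j7 2.05 w 0.559 F [ 0.3 -0.7 -0.3] tilt [-0.  0. -1.]
```

View pics/c5.png

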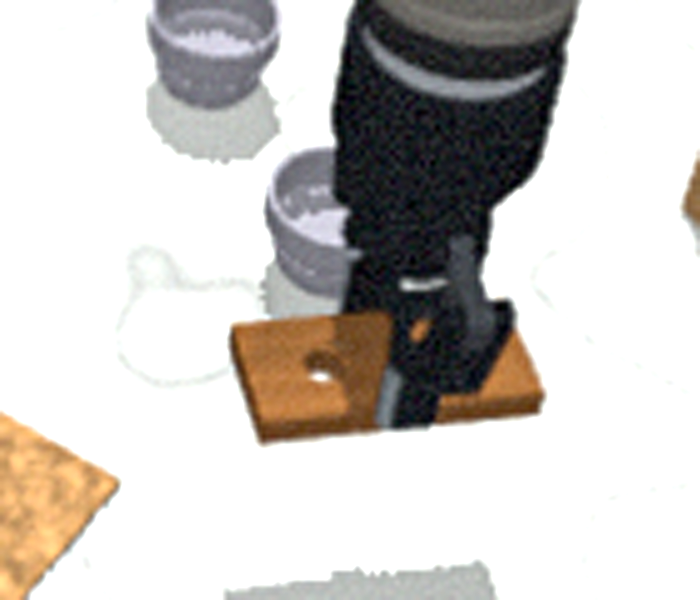

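Plate B is held level. I'm carrying it over the stand.

Call:
{"method": "step_arm", "body": {"series": [[12, 22, 0, 0.007, 0.6], [24, 43, 0, 0, 0.6], [24, 44, 0, 0, 0.6], [24, 44, 0, 0, 0.6], [24, 44, 0, 0, 0.6], [24, 44, 0, 0, 0.6], [24, 43, 0, 0, 0.6], [16, 29, 0, 0, 0.6], [0, 0, 0, 0, 0.6], [0, 0, 0, 0, 0.6]]}}

```text
t: 8.95
tool_pos: [521.8, 6.5, 119.6]
tcp_rot: [0.0, 0.151, 0.989, -0.0]
force: [0.3, -0.4, -0.5]
gripper_width: 0.561
```

```bash
python3 mv.py 521.5 7.4 119 1.268
cat >> fit.py <<'E'
def chull(m):
    c,_=cv2.findContours(m.astype(np.uint8),cv2.RETR_EXTERNAL,cv2.CHAIN_APPROX_NONE)
    r=np.zeros(m.shape,np.uint8);cv2.fillConvexPoly(r,cv2.convexHull(np.vstack(c)),1);return r>0
def held(ps,xy,z0,th,rad=60):
    b=boxpts(112,50,z0,z0+14);fn=lambda p,v:[hull(p,b,*v)]
    for p in ps:
        h=hull(p,b,*xy,th);r=np.zeros((480,640),np.uint8);cv2.fillConvexPoly(r,h.astype(int),1);r=cv2.dilate(r,np.ones((11,11)))
        m=brown(p)&(r>0); m=cv2.morphologyEx(m.astype(np.uint8),cv2.MORPH_OPEN,np.ones((3,3)))
        m=chull(m>0);print([ (a.round(3),round(c,3)) for a,c in [fit([(p,m)],fn,[*xy,th],[4,4,.1])]])
E
python3 - <<'E'
from fit import *
ps=[cam('side','side6.png'),cam('top','top6.png')];s=ctrl.state()
held(ps,s['tool_pos'][:2],s['tool_pos'][2]-29.3,-.303)
for i,(u,v) in enumerate([w2px(p,[s['tool_pos']-[0,0,40]])[0].astype(int) for p in ps]):
    cv2.imwrite('pics/c6%d.png'%i,np.clip(1.8*cv2.resize(ps[i]['img'][v-50:v+50,u-60:u+60,::-1],(600,500),interpolation=cv2.INTER_CUBIC).astype(float),0,255).astype(np.uint8))
E
```

```text
t 8.95 turn -0.001 shift [0.6 0.7 0.6] | pos [521.8   6.5 119.6] jaw 1.267 j7 1.45 w 0.561 F [ 0.3 -0.4 -0.5] tilt [ 0.001 -0.001 -1.   ]
[(array([ 5.28221e+02,  1.77600e+00, -4.01000e-01]), np.float64(0.12))]Traceback (most recent call last):
  File "<stdin>", line 3, in <module>
  File "fit.py", line 64, in held
    m=chull(m>0);print([ (a.round(3),round(c,3)) for a,c in [fit([(p,m)],fn,[*xy,th],[4,4,.1])]])
  File "fit.py", line 58, in chull
    r=np.zeros(m.shape,np.uint8);cv2.fillConvexPoly(r,cv2.convexHull(np.vstack(c)),1);return r>0
                                                                     ~~~~~~~~~^^^
    return _nx.concatenate(arrs, 0, dtype=dtype, casting=casting)
           ~~~~~~~~~~~~~~~^^^^^^^^^^^^^^^^^^^^^^^^^^^^^^^^^^^^^^^
ValueError: need at least one array to concatenate
```

Run:
```python
from fit import *
p=cam('side','side7.png');s=ctrl.state();z0=s['tool_pos'][2]-29.3
b=boxpts(112,50,z0,z0+14)
big=np.clip(1.8*cv2.resize(p['img'][:,:,::-1],None,fx=6,fy=6,interpolation=cv2.INTER_CUBIC).astype(float),0,255).astype(np.uint8)
cv2.polylines(big,[np.round((hull(p,b,s['tool_pos'][0],s['tool_pos'][1],-.303)+.5)*6).astype(int)],True,(0,255,0),1)
u,v=(w2px(p,[s['tool_pos']-[0,0,60]])[0]*6).astype(int)
cv2.imwrite('pics/c7.png',big[v-300:v+300,u-380:u+380])
```

```text
(no output)
```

View pics/c7.png

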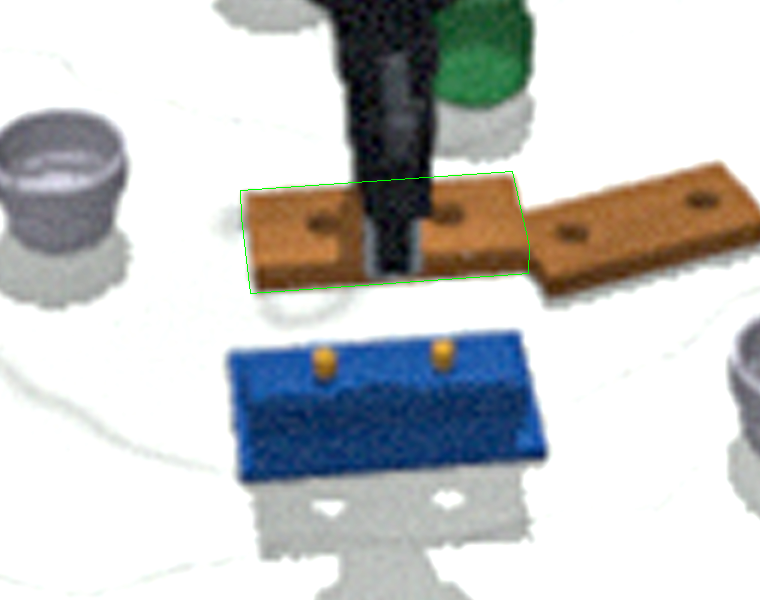

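Call:
{"method": "step_arm", "body": {"series": [[0.6, 0.7, 10, 0, 0.6], [0, 0, 20, 0, 0.6], [0, 0, 16, 0, 0.6], [0, 0, 0, 0, 0.6], [0, 0, 0, 0, 0.6], [0, 0, 0, 0, 0.6], [0, 0, 0, 0, 0.6], [0, 0, 0, 0, 0.6], [0, 0, 0, 0, 0.6], [0, 0, 0, 0, 0.6]]}}

```text
t: 10.35
tool_pos: [521.2, 8.2, 73.4]
tcp_rot: [0.0, 0.151, 0.989, 0.0]
force: [0.7, -0.3, -0.9]
gripper_width: 0.563
```

```bash
python3 mv.py 521.5 7.4 54.5 1.268;python3 - <<'E'
from fit import *
p=cam('side','side8.png');s=ctrl.state();z0=s['tool_pos'][2]-29.3
b=boxpts(112,50,z0,z0+14)
big=np.clip(1.8*cv2.resize(p['img'][:,:,::-1],None,fx=6,fy=6,interpolation=cv2.INTER_CUBIC).astype(float),0,255).astype(np.uint8)
cv2.polylines(big,[np.round((hull(p,b,s['tool_pos'][0],s['tool_pos'][1],-.303)+.5)*6).astype(int)],True,(0,255,0),1)
u,v=(w2px(p,[s['tool_pos']-[0,0,40]])[0]*6).astype(int)
cv2.imwrite('pics/c8.png',big[v-200:v+200,u-300:u+300])
E
```

```text
t 10.35 turn 0.0 shift [-0.5 -0.7 18.9] | pos [521.2   8.2  73.4] jaw 1.268 j7 1.5 w 0.563 F [ 0.7 -0.3 -0.9] tilt [ 0.  0. -1.]
```

View pics/c8.png

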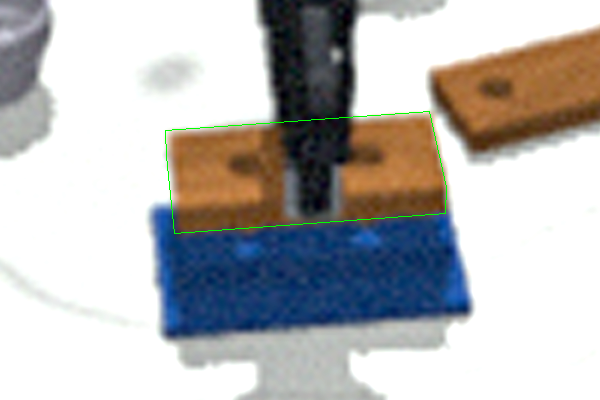

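Call:
{"method": "step_arm", "body": {"series": [[-0.5, -0.7, 5, 0, 0.6], [0, 0, 4, 0, 0.6], [0, 0, 2, 0, 0.6], [0, 0, 2, 0, 0.6], [0, 0, 2, 0, 0.6], [0, 0, 2, 0, 0.6], [0, 0, 0, 0, 0.6], [0, 0, 0, 0, 0.6], [0, 0, 0, 0, 0.6], [0, 0, 0, 0, 0.6]]}}

```text
t: 11.65
tool_pos: [521.5, 7.4, 56.4]
tcp_rot: [0.0, 0.151, 0.989, 0.0]
force: [0.3, -0.3, -1.6]
gripper_width: 0.564
```

```bash
python3 mv.py 521.5 7.4 54.5 1.268
```

```text
t 11.65 turn 0.0 shift [-0.  -0.   1.9] | pos [521.5   7.4  56.4] jaw 1.268 j7 1.52 w 0.564 F [ 0.3 -0.3 -1.6] tilt [ 0.  0. -1.]
```

Past the pin tops without force. Now I lower the last bit, release and retreat.

Call:
{"method": "step_arm", "body": {"series": [[0, 0, 1.5, 0, 0.6], [0, 0, 0, 0, 0.6], [0, 0, 0, 0, -0.2], [0, 0, 0, 0, -0.5], [0, 0, 0, 0, -0.5], [0, 0, -10, 0, -0.6], [0, 0, -30, 0, -0.8], [0, 0, -40, 0, -1], [0, 0, -40, 0, -1], [0, 0, -20, 0, -1]]}}

```text
t: 12.9
tool_pos: [522.6, 7.1, 197.8]
tcp_rot: [0.002, 0.151, 0.989, 0.001]
force: [-0.5, 0.8, -0.5]
gripper_width: 0.996
```

```bash
python3 mv.py 675.3 68.6 120 1.561;python3 - <<'E'
from fit import *
p=cam('side','side9.png')
big=np.clip(1.8*cv2.resize(p['img'][:,:,::-1],None,fx=6,fy=6,interpolation=cv2.INTER_CUBIC).astype(float),0,255).astype(np.uint8)
for z0,c in ((25,(0,255,0)),(35,(0,0,255))): cv2.polylines(big,[np.round((hull(p,boxpts(112,50,z0,z0+14),521.5,7.4,-.303)+.5)*6).astype(int)],True,c,1)
u,v=(w2px(p,[[521,7,30]])[0]*6).astype(int)
cv2.imwrite('pics/c9.png',big[v-200:v+200,u-300:u+300])
E
```

```text
t 12.9 turn -0.293 shift [-151.8   62.9   78.4] | pos [522.6   7.1 197.8] jaw 1.268 j7 1.37 w 0.996 F [-0.5  0.8 -0.5] tilt [ 0.004  0.001 -1.   ]
```

View pics/c9.png

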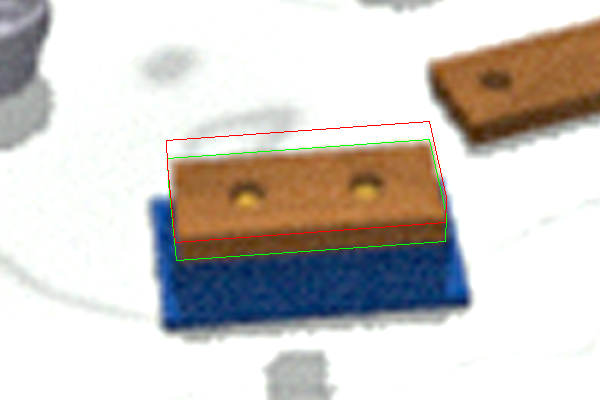

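The plate is flush and both pins show inside the holes. Next I'll fit the mat, the lids and plates A and C from the early unobstructed pictures.

```bash
cat >> fit.py <<'E'
def lidmask(p):
    m=p['img'].astype(int);d=cv2.GaussianBlur((m[...,2]-m[...,1]).astype(np.float32),(5,5),1)
    return d
def lids(ps,xys,z0=0,show=True):
    out=[]
    L=lidpts(z0);fn=lambda p,v:[hull(p,L,v[0],v[1],0)]
    for xy in xys:
        r=[]
        for p in ps:
            d=lidmask(p);h=hull(p,L,*xy,0);roi=np.zeros((480,640),np.uint8);cv2.fillConvexPoly(roi,h.astype(int),1)
            th=0.5*(np.median(d[roi>0])+np.median(d[(cv2.dilate(roi,np.ones((31,31)))-cv2.dilate(roi,np.ones((21,21))))>0]))
            m=comp(d>th,w2px(p,[[*xy,z0+30]])[0],5,12)
            if m is None: r.append(None);continue
            a,c=fit([(p,m)],fn,xy,[4,4]);r.append((a.round(1).tolist(),round(float(c),3)))
        out.append(r)
    return out
E
python3 - <<'E'
from fit import *
ps=[cam('top'),cam('side')]
ps[0]['img']=cv2.imread('pics/top2.png')[:,:,::-1].copy();ps[1]['img']=cv2.imread('pics/side2.png')[:,:,::-1].copy()
t=ps[0]
X=[px2w(t,uv,46)[0][:2] for uv in [(180,190),(244,264),(360,166),(415,173),(516,237)]]
for r in lids(ps,X): print(r)
for n,xy,th in (('A',(675.3,68.6),-.03),('C',(359,318.2),.18)):
    r,i=plate(ps,xy,th=th);print(n,r[0].round(3),r[1],[(a.round(2),round(c,3)) for a,c in i])
h=lambda p:cv2.cvtColor(p['img'],cv2.COLOR_RGB2HSV).astype(int)
mk=lambda p:(h(p)[...,0]<22)&(h(p)[...,1]>60)&(h(p)[...,2]>90)
pv=[(p,comp(mk(p),w2px(p,[[396,-278,4]])[0],7,40)) for p in ps]
b=boxpts(130,190,0,4);fn=lambda p,v:[hull(p,b,*v)]
r=min([fit(pv,fn,[396,-278,a],[8,8,.2]) for a in (-.8,-.4,0,.4,.8)],key=lambda r:r[1]);print('mat',r,[fit([q],fn,r[0],[4,4,.1])[0] for q in pv])
E
```

```text
[([610.3, 349.3], 0.039), ([608.9, 345.2], 0.063)]
[([436.0, 184.8], 0.035), ([435.9, 181.4], 0.068)]
[([676.4, -79.6], 0.038), ([675.6, -81.3], 0.067)]
[([663.9, -213.8], 0.037), ([663.2, -214.2], 0.05)]
[([517.7, -459.9], 0.046), ([518.6, -460.5], 0.053)]
A [6.75648e+02 6.90360e+01 8.00000e-03] 0.15561495433937964 [(array([6.7565e+02, 6.9040e+01, 1.0000e-02]), np.float64(0.143)), (array([6.7551e+02, 6.8060e+01, 1.0000e-02]), np.float64(0.163))]
C [3.59697e+02 3.18388e+02 2.10000e-01] 0.15612551615253825 [(array([3.5968e+02, 3.1836e+02, 2.1000e-01]), np.float64(0.137)), (array([3.5986e+02, 3.1812e+02, 2.2000e-01]), np.float64(0.17))]
mat (array([ 400.6846284 , -276.39903426,   -1.06379217]), np.float64(0.03259412482858964)) [array([ 400.6846284 , -276.39903426,   -1.06379217]), array([ 400.6846284 , -276.39903426,   -1.06379217])]
```

```bash
python3 mv.py 675.4 68.5 100 1.571
```

```text
t 13.05 turn -0.303 shift [-153.    60.9   96.5] | pos [522.1   7.4 196. ] jaw 1.268 j7 1.37 w 0.999 F [-1.   0.3  0.6] tilt [ 0.003  0.001 -1.   ]
```

Call:
{"method": "step_arm", "body": {"series": [[0, 0, 0, -0.15, -1], [0, 0, 0, -0.153, -1], [-30, 12, 10, 0, -1], [-40, 16, 15, 0, -1], [-40, 16, 20, 0, -1], [-30, 12, 20, 0, -1], [-13, 5, 15, 0, -1], [0, 0, 10, 0, -1], [0, 0, 0, 0, -0.5], [0, 0, 0, 0, -0.4]]}}

```text
t: 14.3
tool_pos: [674.0, 67.7, 105.7]
tcp_rot: [0.0, 0.0, 1.0, 0.0]
force: [0.3, -0.7, -0.9]
gripper_width: 0.699
```

```bash
python3 mv.py 675.4 68.5 29.5 1.571
python3 - <<'E'
from fit import *
p=cam('side','side10.png')
r,i=plate([p],(675.4,68.5),th=0.01);print(r)
big=np.clip(1.8*cv2.resize(p['img'][:,:,::-1],None,fx=5,fy=5,interpolation=cv2.INTER_CUBIC).astype(float),0,255).astype(np.uint8)
cv2.polylines(big,[np.round((hull(p,boxpts(112,50,0,14),675.5,68.4,0.0)+.5)*5).astype(int)],True,(0,255,0),1)
u,v=(w2px(p,[[675,68,30]])[0]*5).astype(int)
cv2.imwrite('pics/c10.png',big[v-200:v+200,u-300:u+300])
E
```

```text
t 14.3 turn -0.001 shift [-1.3  0.8 76.2] | pos [674.   67.7 105.7] jaw 1.57 j7 1.69 w 0.699 F [ 0.3 -0.7 -0.9] tilt [ 0.001  0.    -1.   ]
(array([ 6.72259418e+02,  6.75322127e+01, -3.73015930e-02]), np.float64(0.1643270944741533))
```

View pics/c10.png

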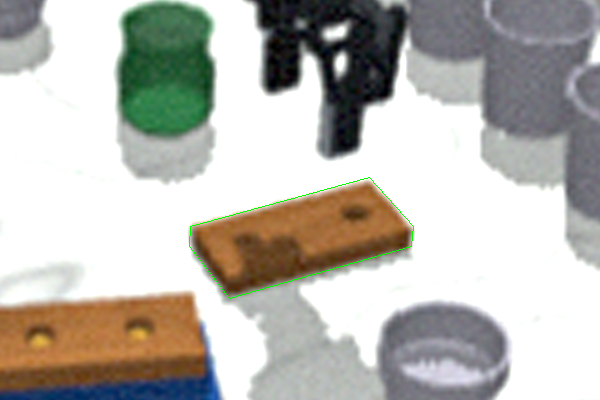

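Call:
{"method": "step_arm", "body": {"series": [[-1.3, 0.8, 15, 0, -0.5], [0, 0, 20, 0, -0.5], [0, 0, 20, 0, -0.5], [0, 0, 15, 0, -0.4], [0, 0, 6, 0, -0.3], [0, 0, 0, 0, 0.3], [0, 0, 0, 0, 0.6], [0, 0, 0, 0, 0.6], [0, 0, 0, 0, 0.6], [0, 0, 0, 0, 0.6]]}}

```text
t: 15.6
tool_pos: [675.8, 69.3, 29.0]
tcp_rot: [0.0, -0.0, 1.0, 0.0]
force: [-0.0, 0.0, -0.3]
gripper_width: 0.56
```

Call:
{"method": "step_arm", "body": {"series": [[0, 0, -10, 0, 0.6], [0, 0, -20, 0, 0.6], [0, 0, -30, 0, 0.6], [0, 0, -30, 0, 0.6], [0, 0, -30, 0, 0.6], [0, 0, 0, 0, 0.6], [0, 0, 0, 0.15, 0.6], [0, 0, 0, 0.18, 0.6], [0, 0, 0, 0.18, 0.6], [0, 0, 0, 0.18, 0.6]]}}

```text
t: 16.85
tool_pos: [675.1, 69.3, 148.1]
tcp_rot: [-0.001, 0.341, 0.94, -0.0]
force: [0.2, -0.5, -0.9]
gripper_width: 0.565
```

```bash
python3 mv.py 440 -254.6 150 0.507
python3 - <<'E'
from fit import *
p=cam('side','side11.png')
E
```

```text
t 16.85 turn 0.368 shift [-169.  -362.8   -1.6] | pos [675.1  69.3 148.1] jaw 0.875 j7 1.07 w 0.565 F [ 0.2 -0.5 -0.9] tilt [-0.001  0.    -1.   ]
```

View pics/side11.png

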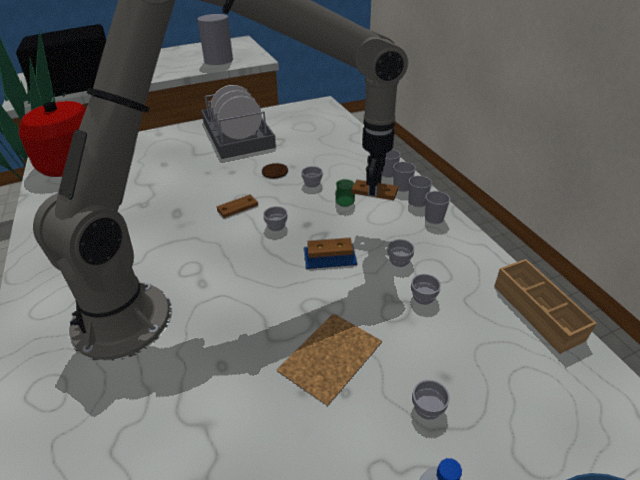

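Call:
{"method": "step_arm", "body": {"series": [[0, 0, 0, 0.184, 0.6], [0, 0, 0, 0.184, 0.6], [-14, -31, 0, 0, 0.6], [-25, -53, 0, 0, 0.6], [-25, -53, 0, 0, 0.6], [-25, -53, 0, 0, 0.6], [-25, -53, 0, 0, 0.6], [-25, -53, 10, 0, 0.6], [-20, -43, 10, 0, 0.6], [-10, -24, 10, 0, 0.6]]}}

```text
t: 18.15
tool_pos: [440.0, -258.3, 118.6]
tcp_rot: [-0.0, 0.505, 0.863, -0.0]
force: [0.6, 0.2, -1.0]
gripper_width: 0.567
```

```bash
python3 mv.py 440 -254.6 34 0.507
```

```text
t 18.15 turn 0.005 shift [ 3.3  1.8 84.6] | pos [ 440.  -258.3  118.6] jaw 0.512 j7 1.38 w 0.567 F [ 0.6  0.2 -1. ] tilt [-0. -0. -1.]
```

Call:
{"method": "step_arm", "body": {"series": [[0, 0, 15, 0, 0.6], [0, 0, 20, 0, 0.6], [0, 0, 20, 0, 0.6], [0, 0, 15, 0, 0.6], [0, 0, 10, 0, 0.6], [0, 0, 4, 0, 0.6], [0, 0, 0, 0, 0.6], [0, 0, 0, 0, 0], [0, 0, 0, 0, -0.4], [0, 0, 0, 0, -0.5]]}}

```text
t: 19.4
tool_pos: [442.8, -256.3, 35.2]
tcp_rot: [0.0, 0.505, 0.863, 0.0]
force: [0.1, 1.1, 1.2]
gripper_width: 0.753
```

Call:
{"method": "step_arm", "body": {"series": [[0, 0, -10, 0, -0.5], [0, 0, -20, 0, -0.5], [0, 0, -40, 0, -0.8], [0, 0, -40, 0, -1], [0, 0, -20, 0, -1], [0, 0, 0, -0.18, -1], [0, 0, 0, -0.18, -1], [0, 0, 0, -0.18, -1], [0, 0, 0, -0.18, -1], [0, 0, 0, -0.18, -1]]}}

```text
t: 20.65
tool_pos: [442.4, -256.7, 166.2]
tcp_rot: [0.001, 0.076, 0.997, -0.0]
force: [-0.3, 0.5, -0.1]
gripper_width: 0.999
```

```bash
python3 mv.py 359.6 318.4 110 1.771
python3 - <<'E'
from fit import *
p=cam('side','side12.png')
E
```

```text
t 20.65 turn -0.353 shift [-33.1 580.1  55.8] | pos [ 442.4 -256.7  166.2] jaw 1.418 j7 2.11 w 0.999 F [-0.3  0.5 -0.1] tilt [ 0.002 -0.001 -1.   ]
```

View pics/side12.png

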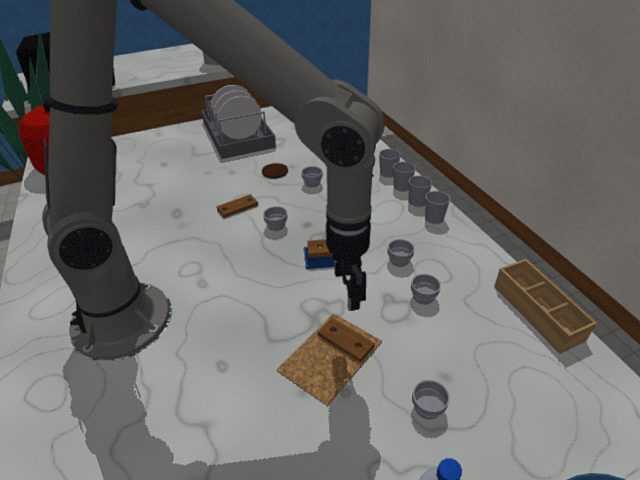

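Call:
{"method": "step_arm", "body": {"series": [[0, 0, 0, -0.175, -1], [0, 0, 0, -0.178, -1], [-21, 48, 0, 0, -1], [-21, 48, 0, 0, -1], [-22, 48, 0, 0, -1], [-22, 48, 0, 0, -1], [-22, 48, 0, 0, -1], [10, 56, 0, 0, -1], [12, 57, 0, 0, -1], [12, 57, 0, 0, -1]]}}

```text
t: 21.95
tool_pos: [435.1, 161.7, 166.0]
tcp_rot: [0.001, -0.096, 0.995, 0.0]
force: [0.6, 1.1, 0.1]
gripper_width: 0.999
```

Call:
{"method": "step_arm", "body": {"series": [[13, 57, 10, 0, -1], [13, 57, 15, 0, -1], [13, 54, 15, 0, -1], [0, 0, 15, 0, -1], [0, 0, 0, 0, -0.6], [0, 0, 0, 0, -0.4], [0, 0, 0, 0, -0.4], [0, 0, 0, 0, -0.4], [0, 0, 0, 0, -0.4], [0, 0, 0, 0, -0.4]]}}

```text
t: 23.2
tool_pos: [364.7, 317.6, 109.9]
tcp_rot: [0.0, -0.097, 0.995, 0.0]
force: [0.8, 0.1, 0.1]
gripper_width: 0.699
```

```bash
python3 mv.py 359.6 318.4 29.5 1.771
python3 - <<'E'
from fit import *
p=cam('side','side13.png')
big=np.clip(1.8*cv2.resize(p['img'][:,:,::-1],None,fx=5,fy=5,interpolation=cv2.INTER_CUBIC).astype(float),0,255).astype(np.uint8)
cv2.polylines(big,[np.round((hull(p,boxpts(112,50,0,14),359.6,318.4,0.2)+.5)*5).astype(int)],True,(0,255,0),1)
u,v=(w2px(p,[[360,318,30]])[0]*5).astype(int)
cv2.imwrite('pics/c13.png',big[v-200:v+200,u-300:u+300])
E
```

```text
t 23.2 turn -0.005 shift [ 4.8  1.7 80.4] | pos [364.7 317.6 109.9] jaw 1.766 j7 1.08 w 0.699 F [0.8 0.1 0.1] tilt [ 0.  0. -1.]
```

View pics/c13.png

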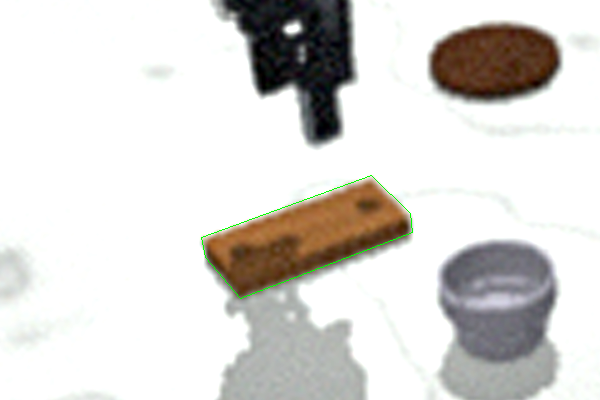

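Call:
{"method": "step_arm", "body": {"series": [[4.8, 1.7, 15, 0, -0.5], [0, 0, 20, 0, -0.5], [0, 0, 20, 0, -0.5], [0, 0, 17, 0, -0.4], [0, 0, 8, 0, -0.3], [0, 0, 0, 0, 0.3], [0, 0, 0, 0, 0.6], [0, 0, 0, 0, 0.6], [0, 0, 0, 0, 0.6], [0, 0, 0, 0, 0.6]]}}

```text
t: 24.5
tool_pos: [359.6, 318.5, 30.0]
tcp_rot: [0.0, -0.098, 0.995, 0.0]
force: [-0.5, 0.2, 0.4]
gripper_width: 0.567
```

Call:
{"method": "step_arm", "body": {"series": [[0, 0, -10, 0, 0.6], [0, 0, -20, 0, 0.6], [0, 0, -30, 0, 0.6], [0, 0, -30, 0, 0.6], [0, 0, -30, 0, 0.6], [0, 0, 0, 0.18, 0.6], [0, 0, 0, 0.18, 0.6], [0, 0, 0, 0.18, 0.6], [0, 0, 0, 0.18, 0.6], [0, 0, 0, 0.18, 0.6]]}}

```text
t: 25.75
tool_pos: [359.6, 318.3, 150.5]
tcp_rot: [-0.0, 0.348, 0.937, 0.0]
force: [0.1, 0.1, -1.2]
gripper_width: 0.566
```

```bash
python3 mv.py 361.4 -298.2 150 0.507
python3 - <<'E'
from fit import *
p=cam('side','side14.png')
E
```

```text
t 25.75 turn 0.353 shift [-539.8 -297.8   -0. ] | pos [359.6 318.3 150.5] jaw 0.86 j7 0.18 w 0.566 F [ 0.1  0.1 -1.2] tilt [ 0.     0.001 -1.   ]
```

View pics/side14.png

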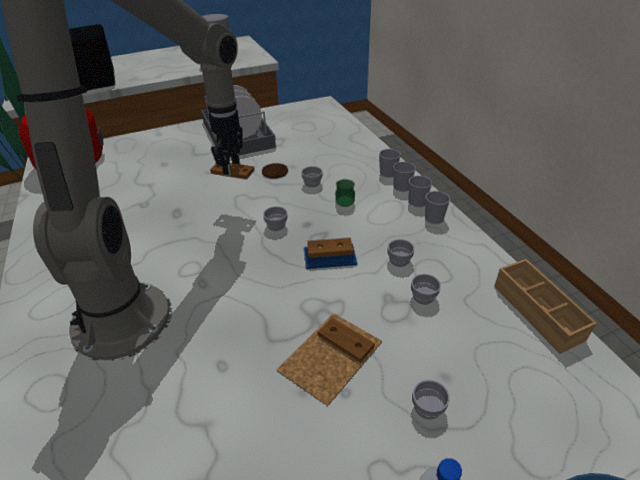

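Call:
{"method": "step_arm", "body": {"series": [[0, 0, 0, 0.176, 0.6], [0, 0, 0, 0.177, 0.6], [-30, -3, 0, 0, 0.6], [-58, -5, 0, 0, 0.6], [-58, -5, 0, 0, 0.6], [-58, -5, 0, 0, 0.6], [-58, -5, 0, 0, 0.6], [-58, -6, 0, 0, 0.6], [-26, -3, 0, 0, 0.6], [-32, -44, 0, 0, 0.6]]}}

```text
t: 27.05
tool_pos: [481.4, -48.4, 150.7]
tcp_rot: [0.002, 0.502, 0.865, 0.001]
force: [0.9, -1.1, -1.4]
gripper_width: 0.558
```

Call:
{"method": "step_arm", "body": {"series": [[-32, -44, 0, 0, 0.6], [-32, -44, 0, 0, 0.6], [-32, -45, 0, 0, 0.6], [-32, -45, 10, 0, 0.6], [-33, -44, 10, 0, 0.6], [0, 0, 10, 0, 0.6], [0, 0, 10, 0, 0.6], [0, 0, 0, 0, 0.6], [0, 0, 0, 0, 0.6], [0, 0, 0, 0, 0.6]]}}

```text
t: 28.3
tool_pos: [365.2, -297.0, 110.1]
tcp_rot: [0.0, 0.504, 0.864, 0.0]
force: [0.2, 0.1, -1.1]
gripper_width: 0.562
```

```bash
python3 mv.py 361.4 -298.2 34.5 0.507
python3 - <<'E'
from fit import *
p=cam('side','side15.png')
E
```

```text
t 28.3 turn 0.008 shift [ 0.8 -4.  75.6] | pos [ 365.2 -297.   110.1] jaw 0.515 j7 1.44 w 0.562 F [ 0.2  0.1 -1.1] tilt [ 0.001  0.    -1.   ]
```

View pics/side15.png

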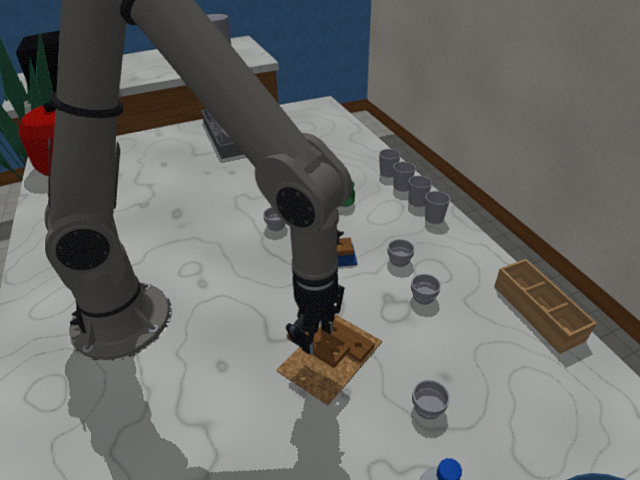

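Plate C is still held over the mat. Now I lower it.

Call:
{"method": "step_arm", "body": {"series": [[0.8, -4, 15, 0, 0.6], [0, 0, 20, 0, 0.6], [0, 0, 20, 0, 0.6], [0, 0, 12, 0, 0.6], [0, 0, 8, 0, 0.6], [0, 0, 1, 0, 0.6], [0, 0, 0, 0, 0.6], [0, 0, 0, 0, 0], [0, 0, 0, 0, -0.4], [0, 0, 0, 0, -0.5]]}}

```text
t: 29.6
tool_pos: [360.9, -298.9, 34.0]
tcp_rot: [0.0, 0.505, 0.863, 0.0]
force: [0.4, -0.4, -0.5]
gripper_width: 0.751
```

Call:
{"method": "step_arm", "body": {"series": [[0, 0, -10, 0, -0.5], [0, 0, -20, 0, -0.5], [0, 0, -40, 0, -0.8], [0, 0, -40, 0, -1], [0, 0, -20, 0, -1], [0, 0, 0, -0.18, -1], [0, 0, 0, -0.18, -1], [0, 0, 0, -0.18, -1], [0, 0, 0, -0.18, -1], [0, 0, 0, 0, -1]]}}

```text
t: 30.85
tool_pos: [360.5, -299.0, 164.3]
tcp_rot: [0.0, 0.169, 0.986, 0.0]
force: [-0.3, -0.4, 0.2]
gripper_width: 0.998
```

```bash
python3 mv.py 518.1 -460.2 150 1.25
python3 - <<'E'
from fit import *
p=cam('side','side16.png');t=cam('top','top16.png')
for r in lids([t,p],[(610,348),(436,183.5),(676,-80),(663.6,-214),(518,-460)]): print(r)
E
```

```text
t 30.85 turn -0.02 shift [-200.4 -103.3   14.4] | pos [ 360.5 -299.   164.3] jaw 1.23 j7 2.02 w 0.998 F [-0.3 -0.4  0.2] tilt [ 0.001  0.    -1.   ]
[([610.3, 349.3], 0.037), None]
[([436.0, 185.0], 0.04), ([436.2, 182.4], 0.075)]
[([676.3, -79.6], 0.038), ([676.6, -81.0], 0.055)]
[([663.5, -213.2], 0.045), ([663.3, -214.5], 0.049)]
[([517.8, -460.5], 0.045), ([518.5, -460.7], 0.049)]
```

View pics/side16.png

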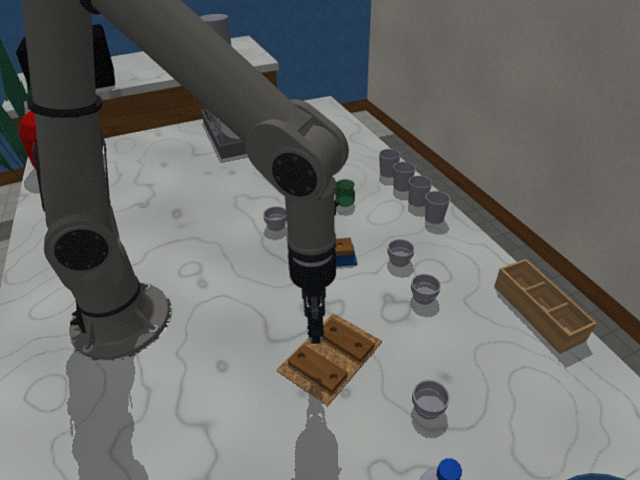

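Both other plates lie on the mat. The lids are in place, and I'll start with lid 5 at about (518.1, -460.5).

Call:
{"method": "step_arm", "body": {"series": [[-30, -15, 0, -0.02, -1], [-45, -23, 10, 0, -1], [-45, -23, 15, 0, -1], [-45, -23, 15, 0, -1], [-35, -19, 15, 0, -1], [0, 0, 10, 0, -1], [0, 0, 0, 0, -1], [0, 0, 0, 0, -1], [0, 0, 0, 0, -1], [0, 0, 0, 0, -1]]}}

```text
t: 32.2
tool_pos: [518.1, -459.4, 99.6]
tcp_rot: [0.001, 0.158, 0.987, -0.0]
force: [-0.6, 0.0, -0.2]
gripper_width: 1.002
```

```bash
python3 mv.py 518.1 -460.5 49 1.25
```

```text
t 32.2 turn 0.003 shift [-0.3 -1.1 50.6] | pos [ 518.1 -459.4   99.6] jaw 1.253 j7 2.25 w 1.002 F [-0.6  0.  -0.2] tilt [ 0.001 -0.    -1.   ]
```

Call:
{"method": "step_arm", "body": {"series": [[0, -1, 15, 0, -1], [0, 0, 20, 0, -1], [0, 0, 15, 0, -1], [0, 0, 0, 0, -1], [0, 0, 0, 0, -0.5], [0, 0, 0, 0, 0], [0, 0, 0, 0, 0.4], [0, 0, 0, 0, 0.4], [0, 0, 0, 0, 0.4], [0, 0, 0, 0, 0.4]], "newtons": 50}}

```text
t: 33.45
tool_pos: [518.2, -461.2, 49.7]
tcp_rot: [0.001, 0.158, 0.987, -0.001]
force: [-0.1, -0.2, 5.7]
gripper_width: 0.761
```

```bash
python3 mv.py 518.1 -460.5 49 1.25
python3 - <<'E'
from fit import *
p=cam('side','side17.png')
big=np.clip(1.8*cv2.resize(p['img'][:,:,::-1],None,fx=5,fy=5,interpolation=cv2.INTER_CUBIC).astype(float),0,255).astype(np.uint8)
u,v=(w2px(p,[[518,-460,40]])[0]*5).astype(int)
cv2.imwrite('pics/c17.png',big[v-250:v+250,u-300:u+300])
E
```

```text
t 33.45 turn 0.003 shift [0.3 0.7 0.7] | pos [ 518.2 -461.2   49.7] jaw 1.253 j7 2.28 w 0.761 F [-0.1 -0.2  5.7] tilt [ 0.001 -0.001 -1.   ]
```

View pics/c17.png

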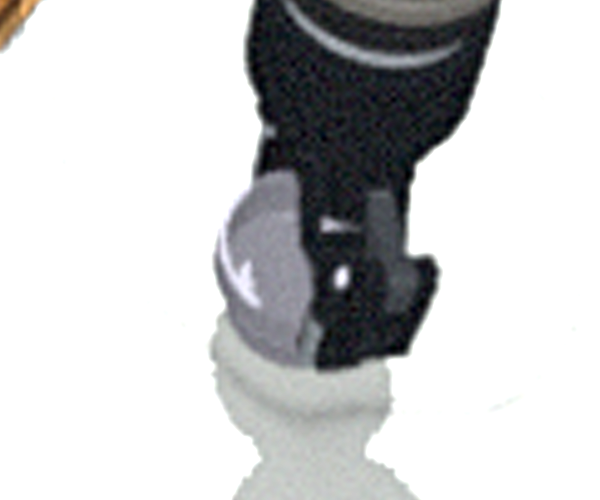

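Run:
```python
from fit import *
p=cam('side','side18.png')
big=np.clip(1.3*cv2.resize(p['img'][:,:,::-1],None,fx=10,fy=10,interpolation=cv2.INTER_CUBIC).astype(float),0,255).astype(np.uint8)
u,v=(w2px(p,[[518,-460,30]])[0]*10).astype(int)
L=lidpts()
for z in (31,46):
    a=np.linspace(0,2*np.pi,60);P=np.stack([518.2+33*np.cos(a),-460.8+33*np.sin(a),0*a+z],1)
    cv2.polylines(big,[np.round((w2px(p,P)+.5)*10).astype(int)],True,(0,255,0),1)
cv2.imwrite('pics/c18.png',big[v-300:v+300,u-350:u+350])
```

```text
(no output)
```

View pics/c18.png

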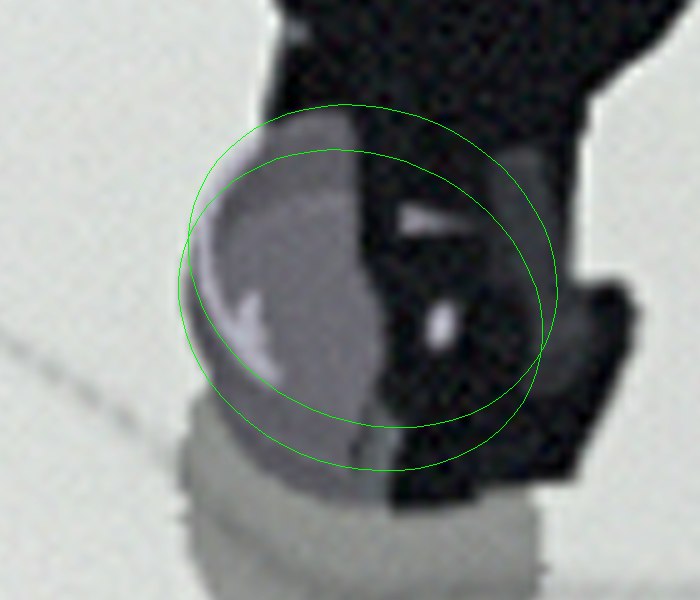

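The lid is consistent with upright: the projected rim circles line up with it. I'll lift and check.

Call:
{"method": "step_arm", "body": {"series": [[0, 0, -5, 0, 0.4], [0, 0, -15, 0, 0.4], [0, 0, -25, 0, 0.4], [0, 0, -30, 0, 0.4], [0, 0, -25, 0, 0.4], [0, 0, 0, 0, 0.4], [0, 0, 0, 0, 0.4], [0, 0, 0, 0, 0.4], [0, 0, 0, 0, 0.4], [0, 0, 0, 0, 0.4]]}}

```text
t: 34.8
tool_pos: [517.4, -460.4, 148.2]
tcp_rot: [-0.0, 0.158, 0.987, 0.0]
force: [-0.0, 0.3, -1.8]
gripper_width: 0.761
```

```bash
python3 mv.py 521.5 7.4 149 1.25
cat > ov.py <<'E'
from fit import *
import sys
# overlay rim circles: name, z of crown, x,y
def ov(name,x,y,zs,S=8,half=(300,350),cz=30,cam_='side'):
    p=cam(cam_)
    big=np.clip(1.4*cv2.resize(p['img'][:,:,::-1],None,fx=S,fy=S,interpolation=cv2.INTER_CUBIC).astype(float),0,255).astype(np.uint8)
    for z0 in zs:
        for r,z in((19,0),(33,31),(33,46)):
            a=np.linspace(0,2*np.pi,60);P=np.stack([x+r*np.cos(a),y+r*np.sin(a),0*a+z+z0],1)
            cv2.polylines(big,[np.round((w2px(p,P)+.5)*S).astype(int)],True,(0,255,0),1)
    u,v=(w2px(p,[[x,y,cz+zs[0]]])[0]*S).astype(int)
    cv2.imwrite('pics/'+name,big[max(v-half[0],0):v+half[0],max(u-half[1],0):u+half[1]])
if __name__=='__main__':
    s=ctrl.state()['tool_pos'];ov(sys.argv[1],s[0],s[1],[s[2]-float(sys.argv[2])])
E
python3 ov.py c19.png 49.7
```

```text
t 34.8 turn 0.003 shift [143.7 445.2  -0.6] | pos [ 517.4 -460.4  148.2] jaw 1.253 j7 2.23 w 0.761 F [-0.   0.3 -1.8] tilt [-0.001  0.001 -1.   ]
```

View pics/c19.png

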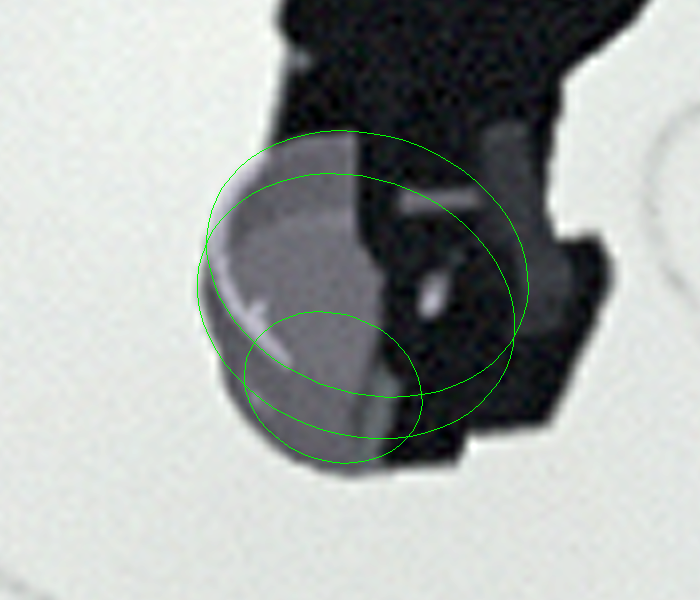

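Run:
```python
from fit import *
p=cam('side');p['img']=cv2.imread('pics/side2.png')[:,:,::-1].copy();S=8
big=np.clip(1.4*cv2.resize(p['img'][:,:,::-1],None,fx=S,fy=S,interpolation=cv2.INTER_CUBIC).astype(float),0,255).astype(np.uint8)
x,y=518.1,-460.5
for r,z in((19,0),(33,31),(33,46)):
    a=np.linspace(0,2*np.pi,60);P=np.stack([x+r*np.cos(a),y+r*np.sin(a),0*a+z],1)
    cv2.polylines(big,[np.round((w2px(p,P)+.5)*S).astype(int)],True,(0,255,0),1)
u,v=(w2px(p,[[x,y,30]])[0]*S).astype(int)
cv2.imwrite('pics/c20.png',big[v-220:v+220,u-250:u+250])
```

```text
(no output)
```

View pics/c20.png

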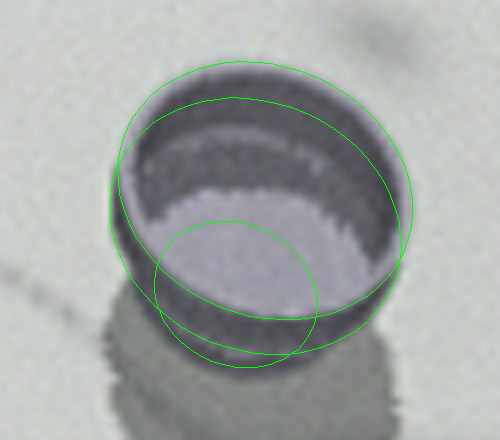

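The rim arc matches the upright model, so the lid is held straight. Carrying it to the stand.

Call:
{"method": "step_arm", "body": {"series": [[9, 28, 0, 0, 0.4], [18, 55, 0, 0, 0.4], [18, 56, 0, 0, 0.4], [18, 56, 0, 0, 0.4], [18, 56, 0, 0, 0.4], [18, 56, 0, 0, 0.4], [18, 56, 0, 0, 0.4], [17, 53, 0, 0, 0.4], [10, 29, 0, 0, 0.4], [0, 0, 0, 0, 0.4]]}}

```text
t: 36.15
tool_pos: [520.0, 10.7, 148.9]
tcp_rot: [0.0, 0.155, 0.988, 0.001]
force: [0.4, -0.5, -1.7]
gripper_width: 0.76
```

```bash
python3 mv.py 521.5 7.4 89 ; python3 ov.py c21.png 49.7
```

```text
t 36.15 turn 0 shift [-2.4 -2.8 59.9] | pos [520.   10.7 148.9] jaw 1.259 j7 1.4 w 0.76 F [ 0.4 -0.5 -1.7] tilt [ 0.     0.002 -1.   ]
```

View pics/c21.png

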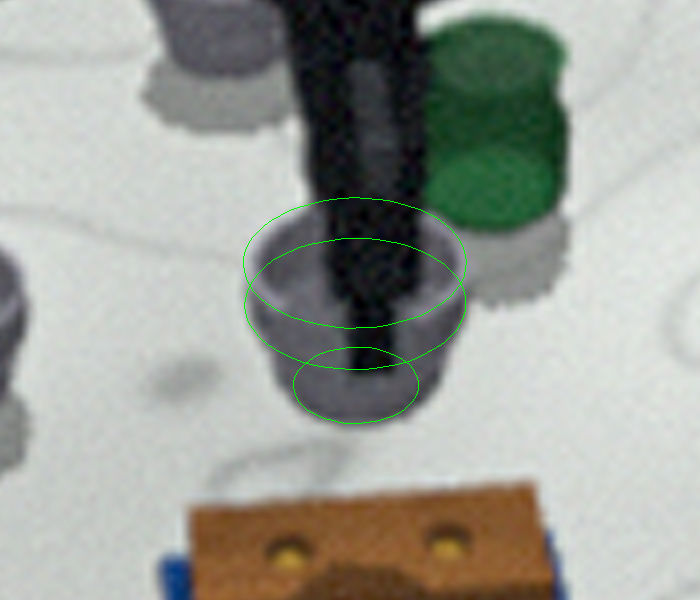

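Call:
{"method": "step_arm", "body": {"series": [[-2.4, -2.8, 15, 0, 0.4], [0, 0, 15, 0, 0.4], [0, 0, 15, 0, 0.4], [0, 0, 5, 0, 0.4], [0, 0, 0, 0, 0.4], [0, 0, 0, 0, 0.4], [0, 0, 0, 0, 0.4], [0, 0, 0, 0, 0.4], [0, 0, 0, 0, 0.4], [0, 0, 0, 0, 0.4]]}}

```text
t: 37.45
tool_pos: [521.3, 3.8, 98.9]
tcp_rot: [0.0, 0.158, 0.987, 0.0]
force: [0.7, 0.1, -2.1]
gripper_width: 0.756
```

```bash
python3 mv.py 521.5 7.4 89
```

```text
t 37.45 turn 0 shift [0.9 3.4 9.9] | pos [521.3   3.8  98.9] jaw 1.253 j7 1.46 w 0.756 F [ 0.7  0.1 -2.1] tilt [ 0.  0. -1.]
```

Call:
{"method": "step_arm", "body": {"series": [[0.9, 3.4, 3, 0, 0.4], [0, 0, 3, 0, 0.4], [0, 0, 2, 0, 0.4], [0, 0, 1.5, 0, 0.4], [0, 0, 0, 0, 0.4], [0, 0, 0, 0, 0.4], [0, 0, 0, 0, 0.4], [0, 0, 0, 0, 0.4], [0, 0, 0, 0, 0.4], [0, 0, 0, 0, 0.4]]}}

```text
t: 38.7
tool_pos: [521.5, 7.3, 89.3]
tcp_rot: [0.0, 0.158, 0.987, 0.0]
force: [0.3, -0.5, -2.3]
gripper_width: 0.756
```

```bash
python3 mv.py 521.5 7.4 89
```

```text
t 38.7 turn 0 shift [0.  0.1 0.3] | pos [521.5   7.3  89.3] jaw 1.253 j7 1.46 w 0.756 F [ 0.3 -0.5 -2.3] tilt [ 0.  0. -1.]
```

Call:
{"method": "step_arm", "body": {"series": [[0, 0, 0.6, 0, 0.4], [0, 0, 0, 0, 0.4], [0, 0, 0, 0, -0.6], [0, 0, 0, 0, -0.8], [0, 0, 0, 0, -1], [0, 0, 0, 0, -1], [0, 0, -15, 0, -1], [0, 0, -30, 0, -1], [0, 0, -40, 0, -1], [0, 0, 0, 0, -1]]}}

```text
t: 39.95
tool_pos: [524.1, 7.1, 177.6]
tcp_rot: [0.004, 0.158, 0.987, 0.001]
force: [0.2, 0.2, -1.4]
gripper_width: 1.001
```

```bash
python3 mv.py 663.4 -213.9 150 1.25
python3 - <<'E'
from ov import *
ov('c22.png',521.5,7.4,[39])
E
```

```text
t 39.95 turn 0.003 shift [-201.7 -165.9   28.2] | pos [524.1   7.1 177.6] jaw 1.253 j7 1.37 w 1.001 F [ 0.2  0.2 -1.4] tilt [ 0.008  0.002 -1.   ]
```

View pics/c22.png

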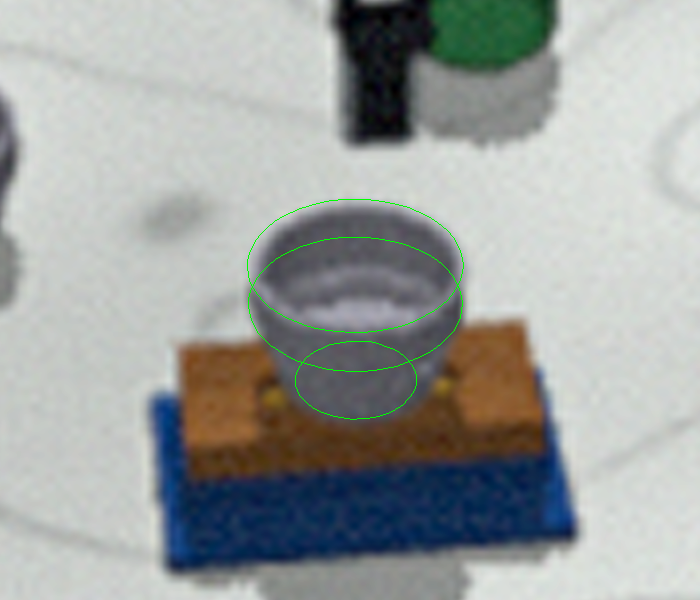

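The first lid stands centred on the plate. Next is lid 4.

Call:
{"method": "step_arm", "body": {"series": [[-25, -20, 0, 0, -1], [-45, -37, 0, 0, -1], [-45, -37, 10, 0, -1], [-45, -37, 20, 0, -1], [-40, -33, 20, 0, -1], [0, 0, 20, 0, -1], [0, 0, 8, 0, -1], [0, 0, 0, 0, -1], [0, 0, 0, 0, -1], [0, 0, 0, 0, -1]]}}

```text
t: 41.25
tool_pos: [660.8, -210.3, 96.9]
tcp_rot: [0.001, 0.158, 0.987, 0.0]
force: [0.6, -0.5, -0.3]
gripper_width: 1.005
```

```bash
python3 mv.py 663.4 -213.9 49.5
```

```text
t 41.25 turn 0 shift [-3.5 -2.7 47.4] | pos [ 660.8 -210.3   96.9] jaw 1.254 j7 1.83 w 1.005 F [ 0.6 -0.5 -0.3] tilt [ 0.002  0.    -1.   ]
```

Call:
{"method": "step_arm", "body": {"series": [[-3.5, -2.7, 12, 0, -1], [0, 0, 20, 0, -1], [0, 0, 15, 0, -1], [0, 0, 0, 0, -1], [0, 0, 0, 0, -0.5], [0, 0, 0, 0, 0], [0, 0, 0, 0, 0.4], [0, 0, 0, 0, 0.4], [0, 0, 0, 0, 0.4], [0, 0, 0, 0, 0.4]]}}

```text
t: 42.5
tool_pos: [663.5, -215.1, 49.7]
tcp_rot: [0.001, 0.158, 0.987, -0.0]
force: [0.2, 0.3, 5.8]
gripper_width: 0.765
```

Call:
{"method": "step_arm", "body": {"series": [[0, 0, -5, 0, 0.4], [0, 0, -15, 0, 0.4], [0, 0, -30, 0, 0.4], [0, 0, -30, 0, 0.4], [0, 0, -30, 0, 0.4], [0, 0, -10, 0, 0.4], [0, 0, 0, 0, 0.4], [0, 0, 0, 0, 0.4], [0, 0, 0, 0, 0.4], [0, 0, 0, 0, 0.4]]}}

```text
t: 43.75
tool_pos: [662.4, -214.5, 167.8]
tcp_rot: [-0.001, 0.158, 0.987, 0.0]
force: [-0.2, -0.2, -2.6]
gripper_width: 0.764
```

```bash
python3 mv.py 521.5 7.4 170;python3 ov.py c23.png 49.5
```

```text
t 43.75 turn 0 shift [203.2 166.8  -2. ] | pos [ 662.4 -214.5  167.8] jaw 1.253 j7 1.8 w 0.764 F [-0.2 -0.2 -2.6] tilt [-0.001  0.    -1.   ]
```

View pics/c23.png

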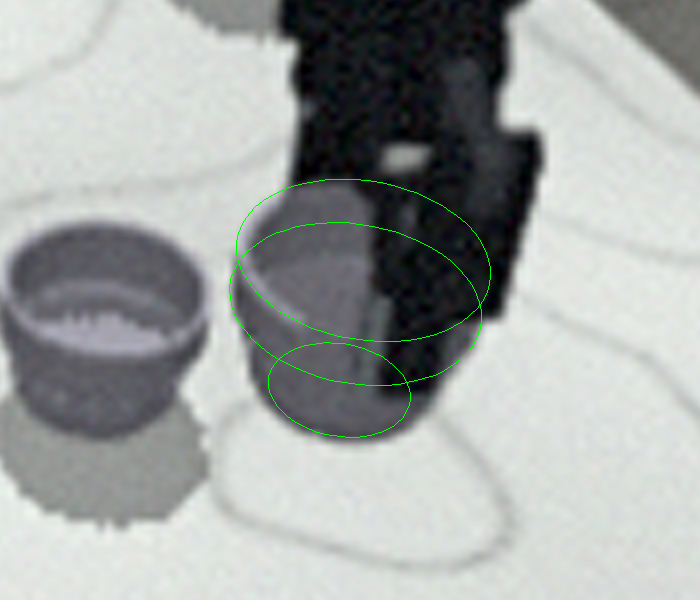

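Call:
{"method": "step_arm", "body": {"series": [[22, 18, 0, 0, 0.4], [44, 36, 0, 0, 0.4], [44, 36, 0, 0, 0.4], [44, 36, 0, 0, 0.4], [36, 30, 0, 0, 0.4], [13.2, 10.8, 0, 0, 0.4], [0, 0, 0, 0, 0.4], [0, 0, 0, 0, 0.4], [0, 0, 0, 0, 0.4], [0, 0, 0, 0, 0.4]]}}

```text
t: 45.05
tool_pos: [522.2, 6.3, 168.7]
tcp_rot: [0.0, 0.159, 0.987, -0.0]
force: [-0.0, -0.6, -1.8]
gripper_width: 0.764
```

```bash
python3 mv.py 521.5 7.4 109;python3 ov.py c24.png 49.5
```

```text
t 45.05 turn 0 shift [ 1.   0.8 59.7] | pos [522.2   6.3 168.7] jaw 1.251 j7 1.39 w 0.764 F [-0.  -0.6 -1.8] tilt [ 0. -0. -1.]
```

View pics/c24.png

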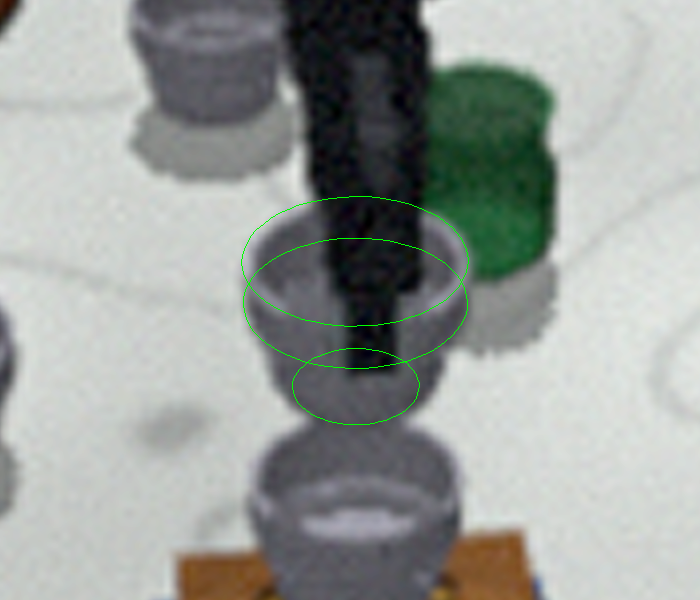

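Call:
{"method": "step_arm", "body": {"series": [[0.8, 0.6, 15, 0, 0.4], [0, 0, 15, 0, 0.4], [0, 0, 10, 0, 0.4], [0, 0, 0, 0, 0.4], [0, 0, 0, 0, 0.4], [0, 0, 0, 0, 0.4], [0, 0, 0, 0, 0.4], [0, 0, 0, 0, 0.4], [0, 0, 0, 0, 0.4], [0, 0, 0, 0, 0.4]]}}

```text
t: 46.35
tool_pos: [521.3, 8.1, 128.7]
tcp_rot: [0.0, 0.158, 0.987, 0.0]
force: [0.1, -0.4, -1.8]
gripper_width: 0.763
```

```bash
python3 mv.py 521.5 7.4 109
```

```text
t 46.35 turn 0 shift [-0.5 -0.6 19.7] | pos [521.3   8.1 128.7] jaw 1.253 j7 1.43 w 0.763 F [ 0.1 -0.4 -1.8] tilt [ 0.  0. -1.]
```

Call:
{"method": "step_arm", "body": {"series": [[-0.5, -0.6, 5, 0, 0.4], [0, 0, 5, 0, 0.4], [0, 0, 4, 0, 0.4], [0, 0, 3, 0, 0.4], [0, 0, 2, 0, 0.4], [0, 0, 0, 0, 0.4], [0, 0, 0, 0, 0.4], [0, 0, 0, 0, 0.4], [0, 0, 0, 0, 0.4], [0, 0, 0, 0, 0.4]]}}

```text
t: 47.6
tool_pos: [521.6, 7.4, 109.8]
tcp_rot: [0.0, 0.158, 0.987, 0.0]
force: [0.0, 0.1, -1.2]
gripper_width: 0.763
```

```bash
python3 mv.py 521.5 7.4 109
```

```text
t 47.6 turn 0 shift [ 0.1 -0.   0.8] | pos [521.6   7.4 109.8] jaw 1.253 j7 1.46 w 0.763 F [ 0.   0.1 -1.2] tilt [ 0.  0. -1.]
```

Call:
{"method": "step_arm", "body": {"series": [[0, 0, 1, 0, 0.4], [0, 0, 0, 0, 0.4], [0, 0, 0, 0, -0.6], [0, 0, 0, 0, -0.8], [0, 0, 0, 0, -1], [0, 0, 0, 0, -1], [0, 0, -15, 0, -1], [0, 0, -30, 0, -1], [0, 0, -40, 0, -1], [0, 0, 0, 0, -1]]}}

```text
t: 48.85
tool_pos: [524.1, 7.2, 197.6]
tcp_rot: [0.004, 0.158, 0.987, 0.002]
force: [-0.4, -0.3, -0.8]
gripper_width: 0.999
```

```bash
python3 mv.py 676.4 -80.3 150 1.25
python3 - <<'E'
from ov import *
ov('c25.png',521.5,7.4,[59])
E
```

```text
t 48.85 turn 0.003 shift [-171.8  -35.2   48.6] | pos [524.1   7.2 197.6] jaw 1.253 j7 1.37 w 0.999 F [-0.4 -0.3 -0.8] tilt [ 0.008  0.002 -1.   ]
```

View pics/c25.png

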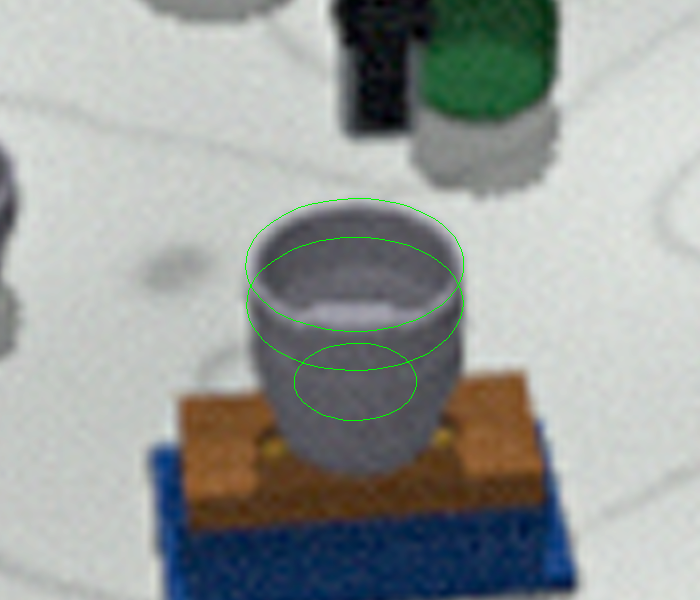

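The second lid is nested. Next is lid 3.

Call:
{"method": "step_arm", "body": {"series": [[-20, -4, 0, 0, -1], [-50, -10, 5, 0, -1], [-54, -11, 15, 0, -1], [-49, -10, 20, 0, -1], [0, 0, 20, 0, -1], [0, 0, 20, 0, -1], [0, 0, 16, 0, -1], [0, 0, 0, 0, -1], [0, 0, 0, 0, -1], [0, 0, 0, 0, -1]]}}

```text
t: 50.15
tool_pos: [675.5, -79.8, 98.9]
tcp_rot: [0.001, 0.158, 0.987, 0.0]
force: [-0.1, 0.3, -0.1]
gripper_width: 1.002
```

```bash
python3 mv.py 676.4 -80.3 49.5
python3 - <<'E'
from fit import *
t=cam('top');p=cam('side')
print(lids([t,p],[(610,348),(436,183.5),(676,-80)]))
E
```

```text
t 50.15 turn 0 shift [-0.9 -0.2 49.4] | pos [675.5 -79.8  98.9] jaw 1.253 j7 1.65 w 1.002 F [-0.1  0.3 -0.1] tilt [ 0.002  0.    -1.   ]
[[([610.0, 349.7], 0.035), ([609.2, 345.8], 0.076)], [None, ([436.2, 182.5], 0.057)], [None, None]]
```

Call:
{"method": "step_arm", "body": {"series": [[-0.5, 0, 14, 0, -1], [0, 0, 20, 0, -1], [0, 0, 15, 0, -1], [0, 0, 0, 0, -1], [0, 0, 0, 0, -0.5], [0, 0, 0, 0, 0], [0, 0, 0, 0, 0.4], [0, 0, 0, 0, 0.4], [0, 0, 0, 0, 0.4], [0, 0, 0, 0, 0.4]]}}

```text
t: 51.5
tool_pos: [676.0, -80.3, 49.5]
tcp_rot: [0.001, 0.158, 0.987, 0.0]
force: [-0.4, 0.4, 6.1]
gripper_width: 0.758
```

Call:
{"method": "step_arm", "body": {"series": [[0, 0, -5, 0, 0.4], [0, 0, -15, 0, 0.4], [0, 0, -30, 0, 0.4], [0, 0, -30, 0, 0.4], [0, 0, -30, 0, 0.4], [0, 0, -30, 0, 0.4], [0, 0, 0, 0, 0.4], [0, 0, 0, 0, 0.4], [0, 0, 0, 0, 0.4], [0, 0, 0, 0, 0.4]]}}

```text
t: 52.75
tool_pos: [674.9, -79.9, 187.5]
tcp_rot: [-0.001, 0.158, 0.987, -0.0]
force: [-0.1, 0.2, -1.7]
gripper_width: 0.755
```

```bash
python3 mv.py 521.5 7.4 190;python3 ov.py c26.png 49.5
```

```text
t 52.75 turn 0 shift [172.9  35.   -2.2] | pos [674.9 -79.9 187.5] jaw 1.253 j7 1.6 w 0.755 F [-0.1  0.2 -1.7] tilt [-0.002  0.    -1.   ]
```

View pics/c26.png

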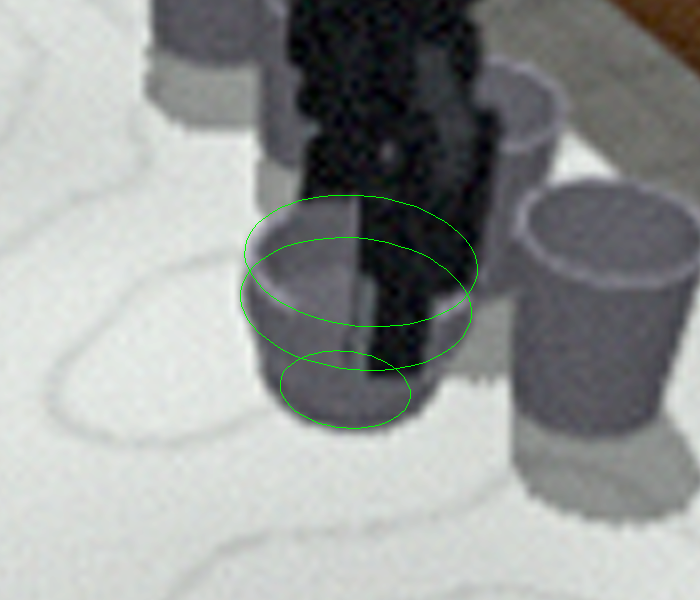

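Call:
{"method": "step_arm", "body": {"series": [[20, 4, 0, 0, 0.4], [40, 8, 0, 0, 0.4], [45, 9, 0, 0, 0.4], [40, 8, 0, 0, 0.4], [20, 4, 0, 0, 0.4], [9, 2.5, 0, 0, 0.4], [0, 0, 0, 0, 0.4], [0, 0, 0, 0, 0.4], [0, 0, 0, 0, 0.4], [0, 0, 0, 0, 0.4]]}}

```text
t: 54.05
tool_pos: [521.5, 7.5, 188.6]
tcp_rot: [0.0, 0.159, 0.987, -0.0]
force: [1.0, -0.1, -0.7]
gripper_width: 0.758
```

Call:
{"method": "step_arm", "body": {"series": [[0, 0, 15, 0, 0.4], [0, 0, 15, 0, 0.4], [0, 0, 10, 0, 0.4], [0, 0, 0, 0, 0.4], [0, 0, 0, 0, 0.4], [0, 0, 0, 0, 0.4], [0, 0, 0, 0, 0.4], [0, 0, 0, 0, 0.4], [0, 0, 0, 0, 0.4], [0, 0, 0, 0, 0.4]]}}

```text
t: 55.3
tool_pos: [521.2, 8.0, 148.7]
tcp_rot: [0.0, 0.158, 0.987, 0.0]
force: [1.4, -0.5, -0.9]
gripper_width: 0.756
```

```bash
python3 mv.py 521.5 7.4 128.7;python3 ov.py c27.png 49.5
```

```text
t 55.3 turn 0 shift [-0.5 -0.5 20. ] | pos [521.2   8.  148.7] jaw 1.253 j7 1.42 w 0.756 F [ 1.4 -0.5 -0.9] tilt [ 0.  0. -1.]
```

View pics/c27.png

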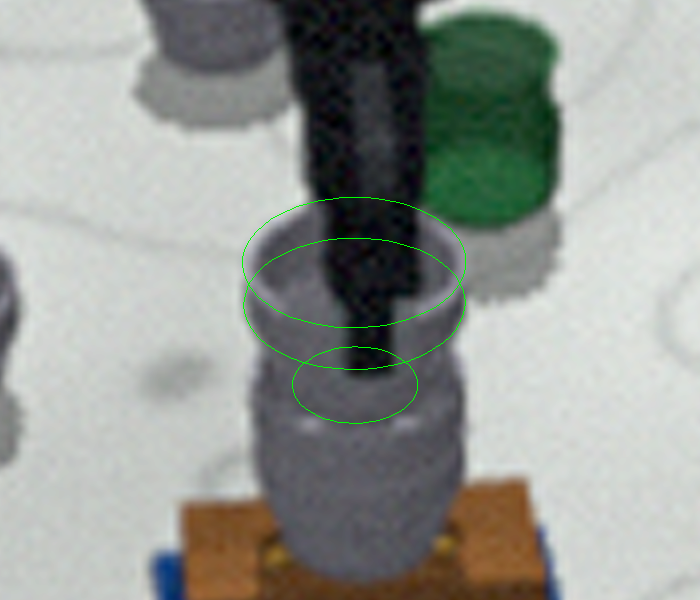

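The lid lines up with the pile, so I'm lowering it.

Call:
{"method": "step_arm", "body": {"series": [[-0.5, -0.5, 5, 0, 0.4], [0, 0, 5, 0, 0.4], [0, 0, 4, 0, 0.4], [0, 0, 3, 0, 0.4], [0, 0, 2, 0, 0.4], [0, 0, 0, 0, 0.4], [0, 0, 0, 0, 0.4], [0, 0, 0, 0, 0.4], [0, 0, 0, 0, 0.4], [0, 0, 0, 0, 0.4]]}}

```text
t: 56.6
tool_pos: [521.6, 7.4, 129.8]
tcp_rot: [0.0, 0.158, 0.987, 0.0]
force: [-0.0, 0.4, -1.6]
gripper_width: 0.76
```

```bash
python3 mv.py 521.5 7.4 128.7
```

```text
t 56.6 turn 0 shift [0.1 0.  1.1] | pos [521.6   7.4 129.8] jaw 1.253 j7 1.45 w 0.76 F [-0.   0.4 -1.6] tilt [ 0.  0. -1.]
```

Call:
{"method": "step_arm", "body": {"series": [[0, 0, 1.2, 0, 0.4], [0, 0, 0, 0, 0.4], [0, 0, 0, 0, -0.6], [0, 0, 0, 0, -0.8], [0, 0, 0, 0, -1], [0, 0, 0, 0, -1], [0, 0, -15, 0, -1], [0, 0, -30, 0, -1], [0, 0, -40, 0, -1], [0, 0, 0, 0, -1]]}}

```text
t: 57.85
tool_pos: [524.0, 7.1, 217.4]
tcp_rot: [0.004, 0.158, 0.987, 0.002]
force: [-0.7, 0.2, -0.5]
gripper_width: 1.0
```

```bash
python3 mv.py 436.1 183.6 150 1.25
python3 - <<'E'
from ov import *
ov('c28.png',521.5,7.4,[79])
E
```

```text
t 57.85 turn 0.003 shift [139.6 139.5  67. ] | pos [524.    7.1 217.4] jaw 1.253 j7 1.36 w 1.0 F [-0.7  0.2 -0.5] tilt [ 0.008  0.002 -1.   ]
```

View pics/c28.png

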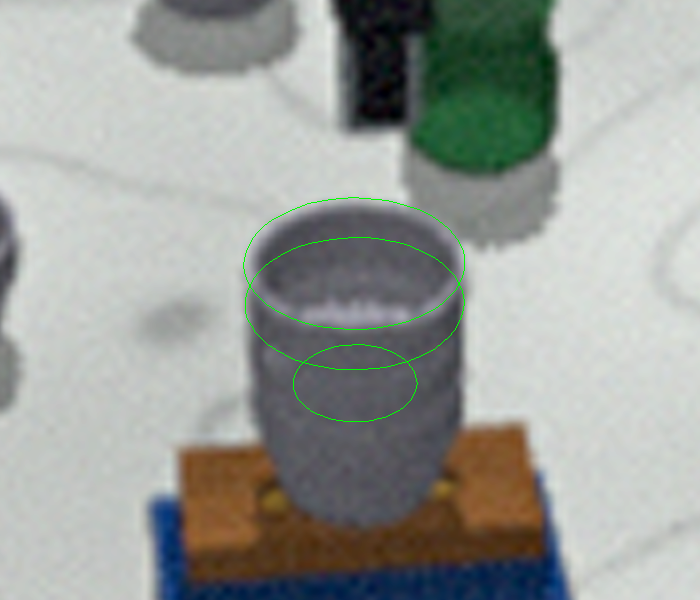

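Call:
{"method": "step_arm", "body": {"series": [[17, 17, 0, 0, -1], [36, 36, 0, 0, -1], [38, 38, 0, 0, -1], [32, 33, 10, 0, -1], [15, 15, 20, 0, -1], [0, 0, 25, 0, -1], [0, 0, 30, 0, -1], [0, 0, 30, 0, -1], [0, 0, 0, 0, -1], [0, 0, 0, 0, -1]]}}

```text
t: 59.15
tool_pos: [434.2, 182.5, 99.0]
tcp_rot: [0.0, 0.158, 0.987, 0.0]
force: [-0.4, -0.6, 0.2]
gripper_width: 1.003
```

```bash
python3 mv.py 436.1 183.6 49.5
```

```text
t 59.15 turn 0 shift [-1.4  1.6 49.5] | pos [434.2 182.5  99. ] jaw 1.253 j7 1.01 w 1.003 F [-0.4 -0.6  0.2] tilt [ 0.001  0.    -1.   ]
```

Call:
{"method": "step_arm", "body": {"series": [[-1.4, 1.6, 14, 0, -1], [0, 0, 20, 0, -1], [0, 0, 15, 0, -1], [0, 0, 0, 0, -1], [0, 0, 0, 0, -0.5], [0, 0, 0, 0, 0], [0, 0, 0, 0, 0.4], [0, 0, 0, 0, 0.4], [0, 0, 0, 0, 0.4], [0, 0, 0, 0, 0.4]]}}

```text
t: 60.4
tool_pos: [436.3, 183.8, 50.8]
tcp_rot: [0.0, 0.158, 0.987, 0.001]
force: [-1.9, -1.0, 5.6]
gripper_width: 0.768
```

Call:
{"method": "step_arm", "body": {"series": [[0, 0, -5, 0, 0.4], [0, 0, -15, 0, 0.4], [0, 0, -30, 0, 0.4], [0, 0, -35, 0, 0.4], [0, 0, -35, 0, 0.4], [0, 0, -40, 0, 0.4], [0, 0, 0, 0, 0.4], [0, 0, 0, 0, 0.4], [0, 0, 0, 0, 0.4], [0, 0, 0, 0, 0.4]]}}

```text
t: 61.65
tool_pos: [435.1, 183.2, 208.6]
tcp_rot: [-0.001, 0.158, 0.987, -0.001]
force: [0.2, -0.1, -0.7]
gripper_width: 0.768
```

```bash
python3 mv.py 521.5 7.4 209;python3 ov.py c29.png 49.5
```

```text
t 61.65 turn 0 shift [-137.  -140.    -0.3] | pos [435.1 183.2 208.6] jaw 1.253 j7 0.88 w 0.768 F [ 0.2 -0.1 -0.7] tilt [-0.002 -0.001 -1.   ]
```

View pics/c29.png

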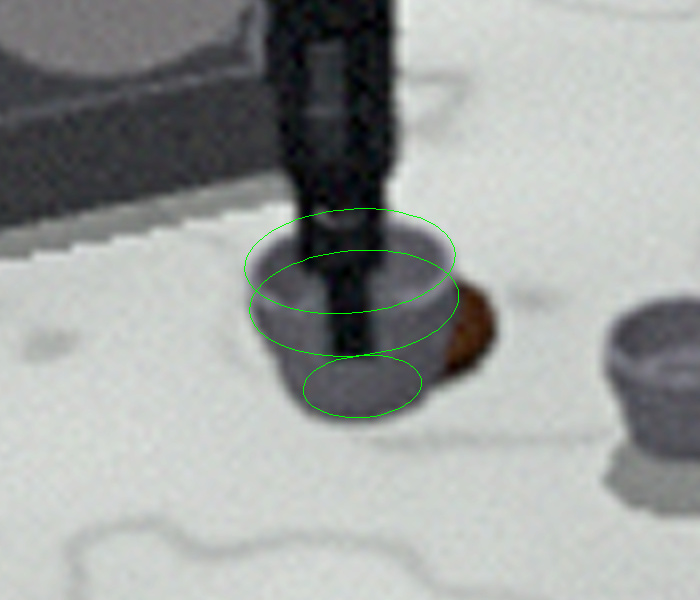

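Call:
{"method": "step_arm", "body": {"series": [[-17, -17, 0, 0, 0.4], [-34, -35, 0, 0, 0.4], [-36, -37, 0, 0, 0.4], [-30, -31, 0, 0, 0.4], [-14, -14, 0, 0, 0.4], [-5.5, -6, 0, 0, 0.4], [0, 0, 0, 0, 0.4], [0, 0, 0, 0, 0.4], [0, 0, 0, 0, 0.4], [0, 0, 0, 0, 0.4]]}}

```text
t: 62.95
tool_pos: [521.5, 8.7, 209.5]
tcp_rot: [-0.0, 0.158, 0.988, 0.0]
force: [-0.3, 0.3, -0.9]
gripper_width: 0.766
```

Call:
{"method": "step_arm", "body": {"series": [[0, 0, 15, 0, 0.4], [0, 0, 15, 0, 0.4], [0, 0, 8, 0, 0.4], [0, 0, 0, 0, 0.4], [0, 0, 0, 0, 0.4], [0, 0, 0, 0, 0.4], [0, 0, 0, 0, 0.4], [0, 0, 0, 0, 0.4], [0, 0, 0, 0, 0.4], [0, 0, 0, 0, 0.4]]}}

```text
t: 64.2
tool_pos: [521.6, 8.0, 171.5]
tcp_rot: [0.0, 0.158, 0.987, 0.0]
force: [-0.7, 0.4, -1.2]
gripper_width: 0.763
```

```bash
python3 mv.py 521.5 7.4 149.2;python3 ov.py c30.png 50
```

```text
t 64.2 turn 0 shift [-0.1 -0.6 22.3] | pos [521.6   8.  171.5] jaw 1.253 j7 1.41 w 0.763 F [-0.7  0.4 -1.2] tilt [ 0.  0. -1.]
```

View pics/c30.png

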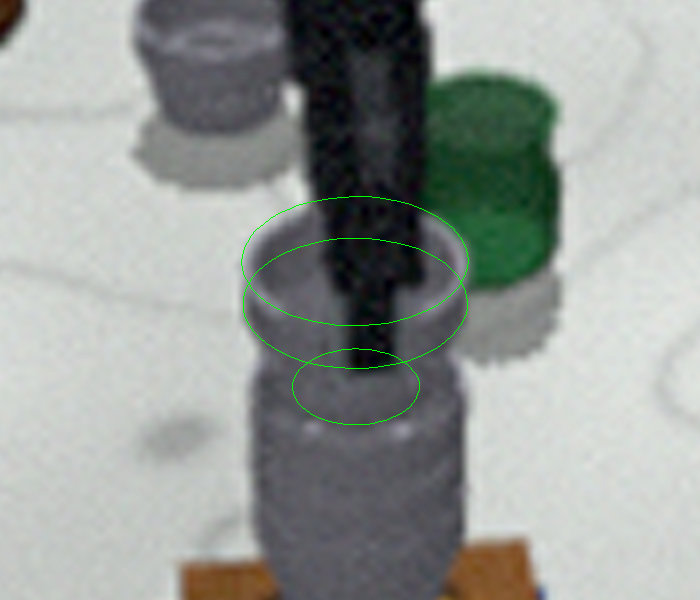

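Call:
{"method": "step_arm", "body": {"series": [[-0.1, -0.6, 6, 0, 0.4], [0, 0, 5, 0, 0.4], [0, 0, 4, 0, 0.4], [0, 0, 3, 0, 0.4], [0, 0, 2.5, 0, 0.4], [0, 0, 0, 0, 0.4], [0, 0, 0, 0, 0.4], [0, 0, 0, 0, 0.4], [0, 0, 0, 0, 0.4], [0, 0, 0, 0, 0.4]]}}

```text
t: 65.5
tool_pos: [521.6, 7.4, 151.1]
tcp_rot: [0.0, 0.158, 0.987, 0.0]
force: [0.6, -0.3, -0.5]
gripper_width: 0.772
```

```bash
python3 mv.py 521.5 7.4 149.5
```

```text
t 65.5 turn 0 shift [ 0.1 -0.   1.6] | pos [521.6   7.4 151.1] jaw 1.253 j7 1.44 w 0.772 F [ 0.6 -0.3 -0.5] tilt [ 0.  0. -1.]
```

Call:
{"method": "step_arm", "body": {"series": [[0, 0, 1.4, 0, 0.4], [0, 0, 0, 0, 0.4], [0, 0, 0, 0, -0.6], [0, 0, 0, 0, -0.8], [0, 0, 0, 0, -1], [0, 0, 0, 0, -1], [0, 0, -15, 0, -1], [0, 0, -30, 0, -1], [0, 0, -40, 0, -1], [0, 0, 0, 0, -1]]}}

```text
t: 66.75
tool_pos: [524.0, 7.1, 238.5]
tcp_rot: [0.004, 0.158, 0.987, 0.002]
force: [0.5, 0.9, -0.2]
gripper_width: 1.0
```

```bash
python3 mv.py 609.7 348 150 1.25
python3 - <<'E'
from ov import *
ov('c31.png',521.5,7.4,[99])
E
```

```text
t 66.75 turn 0.003 shift [ 26.8 350.2  89.8] | pos [524.    7.1 238.5] jaw 1.253 j7 1.35 w 1.0 F [ 0.5  0.9 -0.2] tilt [ 0.008  0.002 -1.   ]
```

View pics/c31.png

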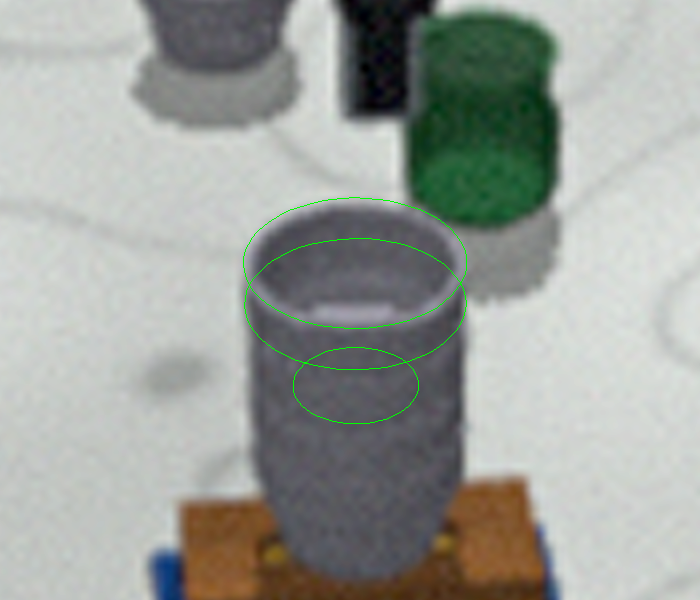

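Four lids are nested. The last one is lid 1.

Call:
{"method": "step_arm", "body": {"series": [[2, 28, 0, 0, -1], [4, 55, 0, 0, -1], [4, 57, 0, 0, -1], [4, 57, 0, 0, -1], [4, 57, 0, 0, -1], [4, 55, 15, 0, -1], [3, 41, 30, 0, -1], [0, 0, 40, 0, -1], [0, 0, 40, 0, -1], [0, 0, 12, 0, -1]]}}

```text
t: 68.05
tool_pos: [604.5, 346.6, 93.5]
tcp_rot: [-0.003, 0.158, 0.987, -0.002]
force: [0.5, 0.2, 1.0]
gripper_width: 0.999
```

Call:
{"method": "step_arm", "body": {"series": [[0, 0, 0, 0, -1], [0, 0, 0, 0, -1], [0, 0, 0, 0, -1], [0, 0, 0, 0, -1], [0, 0, 0, 0, -1], [0, 0, 0, 0, -1], [0, 0, 0, 0, -1], [0, 0, 0, 0, -1], [0, 0, 0, 0, -1], [0, 0, 0, 0, -1]]}}

```text
t: 69.3
tool_pos: [607.1, 347.7, 97.6]
tcp_rot: [0.0, 0.158, 0.987, 0.0]
force: [-0.2, 0.8, 0.4]
gripper_width: 1.004
```

```bash
python3 mv.py 609.7 348 49.7;  python3 - <<'E'
from fit import *
t=cam('top');p=cam('side','side32.png')
print(lids([t,p],[(610,348)]))
E
```

```text
t 69.3 turn 0 shift [-2.4  1.1 47.9] | pos [607.1 347.7  97.6] jaw 1.253 j7 0.99 w 1.004 F [-0.2  0.8  0.4] tilt [ 0.  0. -1.]
[[([610.2, 350.2], 0.415), None]]
```

View pics/side32.png

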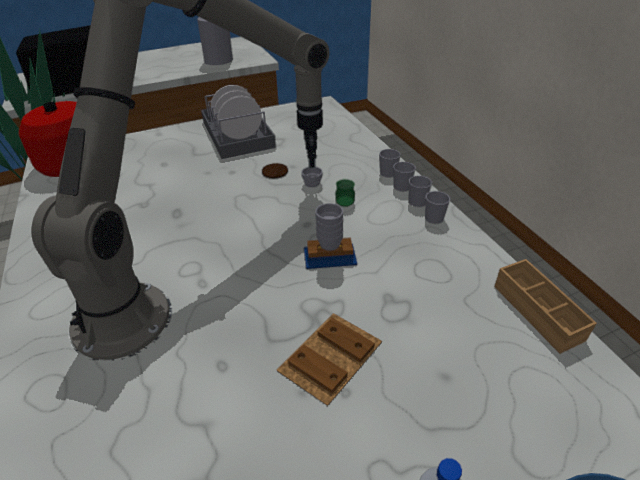

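Call:
{"method": "step_arm", "body": {"series": [[-2.4, 1.1, 13, 0, -1], [0, 0, 20, 0, -1], [0, 0, 14, 0, -1], [0, 0, 0, 0, -1], [0, 0, 0, 0, -0.5], [0, 0, 0, 0, 0], [0, 0, 0, 0, 0.4], [0, 0, 0, 0, 0.4], [0, 0, 0, 0, 0.4], [0, 0, 0, 0, 0.4]]}}

```text
t: 70.65
tool_pos: [610.6, 348.2, 51.7]
tcp_rot: [0.001, 0.158, 0.987, 0.001]
force: [0.3, 0.3, 6.1]
gripper_width: 0.763
```

Call:
{"method": "step_arm", "body": {"series": [[0, 0, -5, 0, 0.4], [0, 0, -15, 0, 0.4], [0, 0, -30, 0, 0.4], [0, 0, -40, 0, 0.4], [0, 0, -45, 0, 0.4], [0, 0, -45, 0, 0.4], [0, 0, 0, 0, 0.4], [0, 0, 0, 0, 0.4], [0, 0, 0, 0, 0.4], [0, 0, 0, 0, 0.4]]}}

```text
t: 71.9
tool_pos: [609.1, 347.8, 229.1]
tcp_rot: [-0.001, 0.158, 0.987, -0.001]
force: [-0.7, -0.3, -1.8]
gripper_width: 0.756
```

```bash
python3 mv.py 521.5 7.4 230;python3 ov.py c33.png 50
```

```text
t 71.9 turn 0 shift [-2.320e+01 -3.507e+02 -2.000e-01] | pos [609.1 347.8 229.1] jaw 1.253 j7 0.93 w 0.756 F [-0.7 -0.3 -1.8] tilt [-0.002 -0.001 -1.   ]
```

View pics/c33.png

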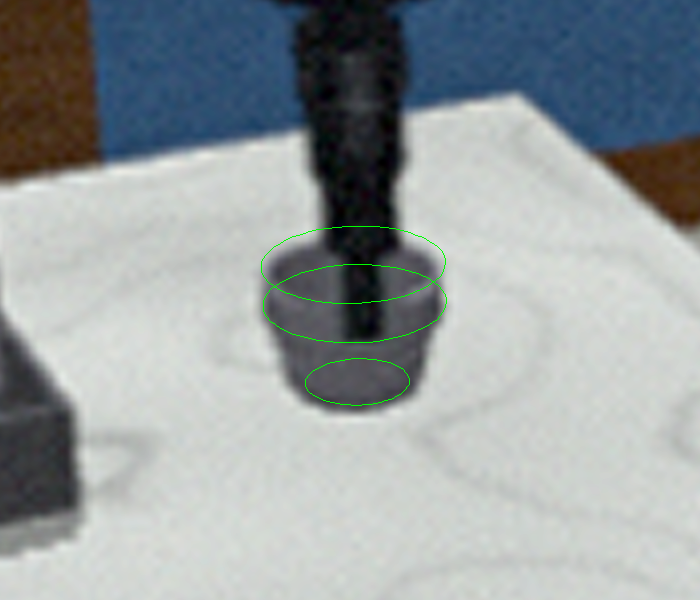

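Call:
{"method": "step_arm", "body": {"series": [[-2, -25, 0, 0, 0.4], [-3, -50, 0, 0, 0.4], [-4, -56, 0, 0, 0.4], [-4, -56, 0, 0, 0.4], [-4, -56, 0, 0, 0.4], [-3, -50, 0, 0, 0.4], [-2, -35, 0, 0, 0.4], [-1, -15, 0, 0, 0.4], [-0.2, -7.5, 0, 0, 0.4], [0, 0, 0, 0, 0.4]]}}

```text
t: 73.2
tool_pos: [522.6, 8.8, 230.5]
tcp_rot: [0.0, 0.158, 0.988, 0.0]
force: [0.9, -0.6, -0.9]
gripper_width: 0.757
```

Call:
{"method": "step_arm", "body": {"series": [[0, 0, 0, 0, 0.4], [0, 0, 0, 0, 0.4], [0, 0, 15, 0, 0.4], [0, 0, 15, 0, 0.4], [0, 0, 5, 0, 0.4], [0, 0, 0, 0, 0.4], [0, 0, 0, 0, 0.4], [0, 0, 0, 0, 0.4], [0, 0, 0, 0, 0.4], [0, 0, 0, 0, 0.4]]}}

```text
t: 74.45
tool_pos: [522.4, 7.8, 195.8]
tcp_rot: [0.0, 0.158, 0.987, 0.0]
force: [0.6, 0.6, -1.9]
gripper_width: 0.762
```

```bash
python3 mv.py 521.5 7.4 170.5;python3 ov.py c34.png 51
```

```text
t 74.45 turn 0 shift [ 0.7 -0.7 25.3] | pos [522.4   7.8 195.8] jaw 1.253 j7 1.39 w 0.762 F [ 0.6  0.6 -1.9] tilt [ 0.  0. -1.]
```

View pics/c34.png

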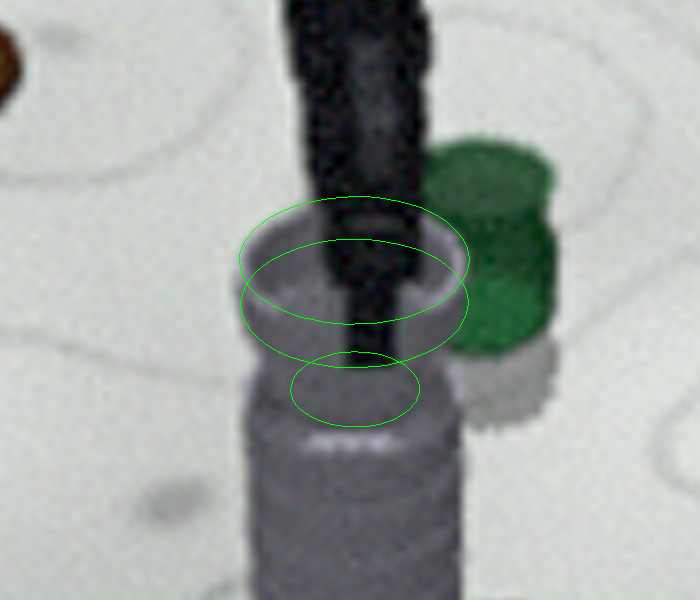

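Call:
{"method": "step_arm", "body": {"series": [[0, -0.5, 6, 0, 0.4], [0, 0, 6, 0, 0.4], [0, 0, 5, 0, 0.4], [0, 0, 3, 0, 0.4], [0, 0, 3, 0, 0.4], [0, 0, 0, 0, 0.4], [0, 0, 0, 0, 0.4], [0, 0, 0, 0, 0.4], [0, 0, 0, 0, 0.4], [0, 0, 0, 0, 0.4]]}}

```text
t: 75.75
tool_pos: [522.2, 7.3, 172.7]
tcp_rot: [0.0, 0.158, 0.987, 0.0]
force: [-0.9, -0.6, -1.2]
gripper_width: 0.762
```

```bash
python3 mv.py 521.5 7.4 170
```

```text
t 75.75 turn 0 shift [ 0.7 -0.1  2.7] | pos [522.2   7.3 172.7] jaw 1.253 j7 1.41 w 0.762 F [-0.9 -0.6 -1.2] tilt [ 0.  0. -1.]
```

Call:
{"method": "step_arm", "body": {"series": [[0, 0, 1, 0, 0.4], [0, 0, 0.7, 0, 0.4], [0, 0, 0, 0, 0.4], [0, 0, 0, 0, 0.4], [0, 0, 0, 0, 0.4], [0, 0, 0, 0, 0.4], [0, 0, 0, 0, 0.4], [0, 0, 0, 0, 0.4], [0, 0, 0, 0, 0.4], [0, 0, 0, 0, 0.4]]}}

```text
t: 77.0
tool_pos: [522.1, 7.3, 170.9]
tcp_rot: [-0.0, 0.158, 0.987, 0.0]
force: [-0.6, -0.1, -1.8]
gripper_width: 0.757
```

Call:
{"method": "step_arm", "body": {"series": [[0, 0, 0.7, 0, 0.4], [0, 0, 0, 0, 0.4], [0, 0, 0, 0, -0.6], [0, 0, 0, 0, -0.8], [0, 0, 0, 0, -1], [0, 0, 0, 0, -1], [0, 0, -15, 0, -1], [0, 0, -30, 0, -1], [0, 0, -40, 0, -1], [0, 0, 0, 0, -1]]}}

```text
t: 78.25
tool_pos: [524.6, 6.9, 259.2]
tcp_rot: [0.004, 0.158, 0.987, 0.002]
force: [0.2, 0.3, -0.1]
gripper_width: 1.002
```

```bash
python3 mv.py 450 300 250
python3 - <<'E'
from ov import *
ov('c35.png',521.5,7.4,[119])
E
```

```text
t 78.25 turn 0 shift [162.5 255.    9.2] | pos [524.6   6.9 259.2] jaw 1.253 j7 1.33 w 1.002 F [ 0.2  0.3 -0.1] tilt [ 0.008  0.002 -1.   ]
```

View pics/c35.png

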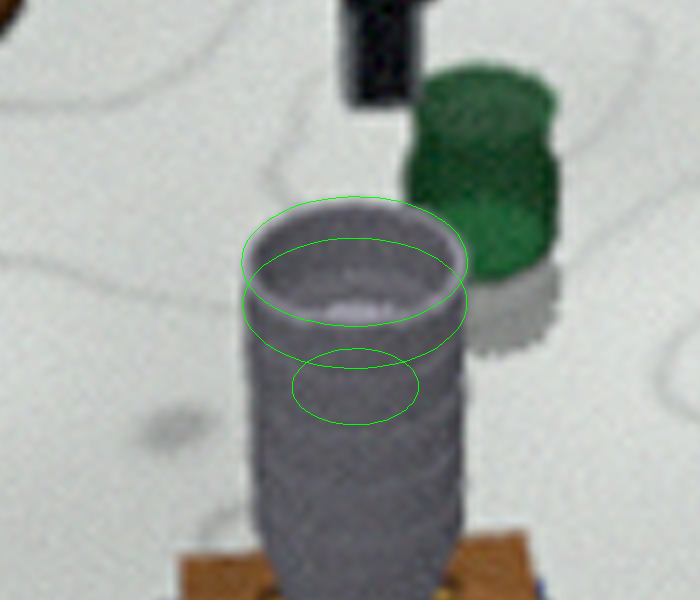

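All five lids are nested. I'm retreating clear of the scene for a final look.

Call:
{"method": "step_arm", "body": {"series": [[10, 10, -20, 0, -1], [30, 45, -10, 0, -1], [30, 48, 0, 0, -1], [30, 48, 0, 0, -1], [30, 48, 0, 0, -1], [30, 48, 0, 0, -1], [0, 40, 0, 0, -1], [0, 20, 0, 0, -1], [0, 0, 0, 0, -1], [0, 0, 0, 0, -1]]}}

```text
t: 79.55
tool_pos: [465.9, 347.3, 284.6]
tcp_rot: [-0.0, 0.159, 0.987, -0.001]
force: [-0.1, 0.1, 0.7]
gripper_width: 0.998
```

Run:
```python
from ov import *
print(ctrl.state()['tool_pos'],ctrl.state()['force'])
t=cam('top','top36.png');p=cam('side','side36.png')
for z in (119,): print(lids([t,p],[(521.5,7.4)],z0=z))
ov('c36.png',521.5,7.4,[39,59,79,99,119],cz=60,S=7,half=(300,300))
r,i=plate([t,p],(441,-255.5),4,th=-1.06);print(r,[a[0].round(2) for a in i])
r,i=plate([t,p],(361.4,-298.5),4,th=-1.06);print(r,[a[0].round(2) for a in i])
for l in('creamer','coaster'):
  for q in(t,p):
    for d in ctrl.spot_in(q,l)[:1]:print(l,w(q,d['position']).round())
```

```text
[465.87615534 347.25763784 284.64615227] [-0.08222379  0.05484486  0.71831565]
[[([519.8, 7.2], 0.523), None]]
(array([ 434.98765432, -260.87037037,   -0.79657407]), np.float64(0.7318041844306896)) [array([ 428.49, -257.21,   -0.7 ]), array([ 431.95, -265.98,   -0.69])]
(array([ 352.61742609, -306.46603093,   -1.01760102]), np.float64(0.7077414708094492)) [array([ 346.65, -299.71,   -1.01]), array([ 350.8 , -311.38,   -0.86])]
creamer [659. 222.  35.]
creamer [659. 194.  50.]
coaster [521. 462.   8.]
```

View pics/c36.png

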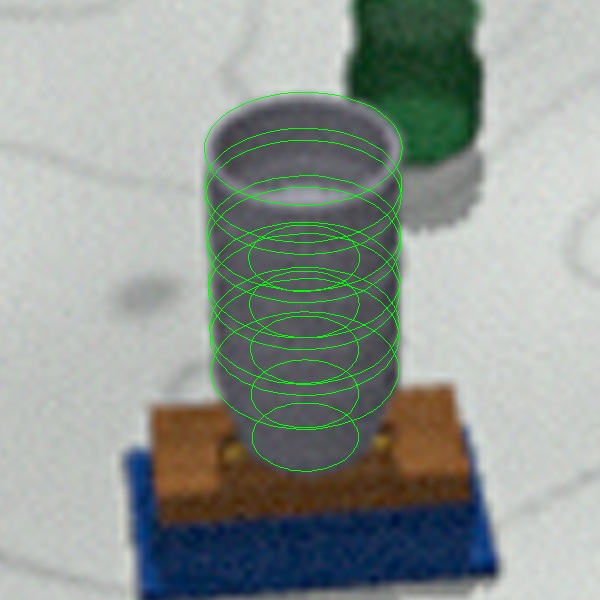

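View pics/top36.png

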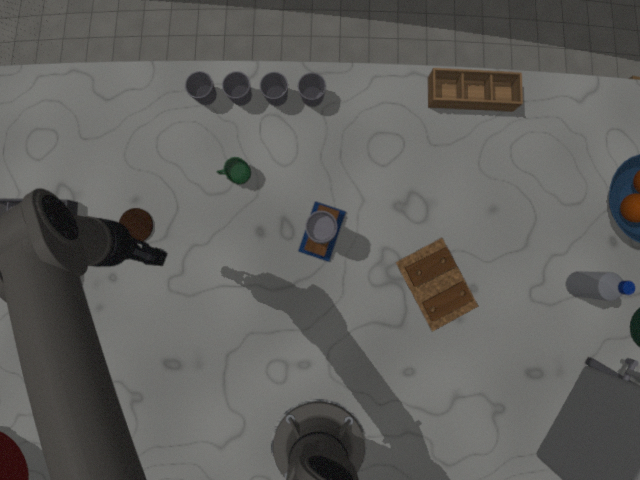

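View pics/side36.png

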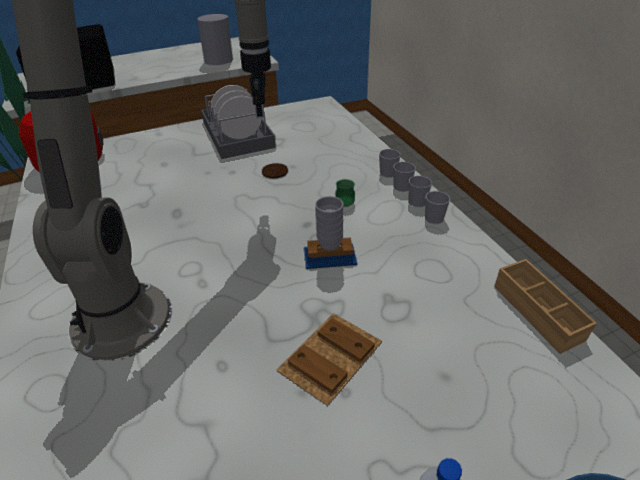

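The pictures show a straight five-lid pile at (321,228) in the top view, with the base plate flush. Both spare plates lie flat on the mat at (431,266) and (446,300). The creamer and coaster have not moved. I'm handing the job in.

```bash
python3 -c "
from station import ctrl
print(ctrl.finish_job())"
```

```text
the job is handed in; nothing more can be done
None
```

I seated the matching base plate on the stand, laid the other two plates flat on the cork mat, and stacked all five lids upside down in one straight pile on the base plate. I handed the job in at about 80 s of the 210 s allowed; it reports no verdict.

**Matching plate:** I took it to be the one with holes measured 50.4 mm apart, against stand pins measured about 49.5 mm apart. The other two plates measured 66.1 and 82.4 mm.

**Last checks that agreed:**
- **Base plate and pile:** the plate showed flush just after seating, with both pins visible in its holes. The final side picture matches a five-lid nested pile, each lid 20 mm above the one below.
- **Spare plates, creamer and coaster:** both spare plates show flat on the mat. The creamer and coaster are where they started, within the spread of the measurements. I saw no knocked plate and no clear slip of the grip.

**Last checks that failed or disagreed:**
- **Spare plates:** the automatic pose fit failed, because the cork has much the same colour as the wood. I judged them from the pictures and from where they were released.
- **Top lid:** the fit from the top camera was poor, though its centre came within 2 mm of the stand's middle. It found nothing in the side camera, so I used the side-picture overlay instead.
- **Camera agreement:** the two cameras differed by up to about 4 mm in y on the left side of the table.

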